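# Seat the stop shoe on the notcher's guide rail and lock it

### The job

Slide the loose stop shoe onto the T rail of the sloping guide from the rail's low end, up the slope until the two spring rollers click into its side notches and hold it. Then turn the winged knob beside it clockwise to its stop to lock the guide. Let go of everything, and leave the steel bar, the wrench and the can where they are.

Things in the scene. Friction and masses are not known exactly. Their poses are not given: they have to be found in the camera images.
- shoe_center (a point): Loose stop shoe, 0.25-0.5 kg: bare aluminium block 84 long (own x) x 64 wide (y) x 28 high, with a black grip rib 60 long (x) x 24 wide (y) on its middle, 28 to 72 mm above its underside. This point: its centre, 36 mm above the underside, own z up. Same both ways round. Lies on the table channel down. Grip it across the rib (fingers close along y), about 56 mm above the underside.
- shoe_channel (a point): Centre of the shoe's channel, 14 mm above its underside; axes as the shoe. The channel runs right through along x, 44 mm wide and 12 mm high inside (8 to 20 mm above the underside); the two lips below it are 8 mm thick with a 28 mm gap. Each side of the shoe has a rounded notch at mid length.
- rail: Fixed sloping bed (165 x 215 mm) with a steel T rail on it. Own x: up the slope along the rail, 30 degrees above level, away from the robot; z: square to the bed; y: across, left looking up. Origin: on the bed, on the rail's centre line, under the middle of the seated shoe. Rail stem 20 wide, 16 high; head 38 wide, 7 thick (16 to 23 mm above the bed).
- rail_entry (a point): Free, rounded low end of the rail, where the shoe goes on: tip of the nose, 104 mm down the slope from the rail's origin, 19.5 mm above the bed (mid head); axes as the rail. Full width 19 mm further up; the nose's edges are thinned 2 mm. The bed starts 29 mm further up. On the rail the shoe has 3 mm play each side and 5 mm upward.
- rail_seat (a point): Where the shoe's centre (shoe_center) is when seated: 39 mm square above the rail's origin (the shoe's underside then 3 mm above the bed); axes as the rail. The held shoe enters best with its centre about 2.5 mm higher than this line. A fixed end block stops the shoe about 2 mm beyond the seat.
- roller_line (a point): Midway between two steel spring rollers (7 mm radius, 6 to 19 mm above the bed, one each side; 12.5 mm above the rail's origin); axes as the rail. They reach 4 mm into the shoe's path each side. Sliding the shoe on takes some 5 to 15 N along the rail (a greased rail; before the rollers hold it, a released shoe slides back down); centred here they drop into its notches and hold it.
- knob_grip (a point): Centre of the black winged knob on its axis (square to the bed), 48 mm above the bed, 80 mm left (rail +y) of the rail's line, beside the seat. Flat wings 10 thick, 74 tip to tip, 34 to 62 mm above the bed, on a 10 mm stud. Own x along the wings, z along the axis. Tips pass 11 mm from the seated shoe's side (top 31 mm above the bed; rib to 75). Grip the wings across their thickness, mid-length.
- wing_knob (a joint): Turn of the winged knob in rad, growing clockwise seen from above: 0 = wings along the rail, 1.45 = its stop, wings nearly across the rail (locked). Starts between 0 and 0.35; stays where it is left; about 0.1 N m to turn.
- parallel: Bystander: plain solid steel bar 110 x 50 x 24 mm (no channel, no rib), loose on the table; origin at the centre of its underside.
- wrench: Bystander: steel wrench 170 mm long lying on the table.
- can: Bystander: plain grey can, 60 mm across, 110 mm high, standing on the table; origin at the centre of its underside.
Things that resemble listed ones, but are neither listed nor needed, are in the scene too. What is shaped like the part that bears shoe_center but green or orange is not meant.

How it is judged:
On the way, in this order (a step that is already met when the one before it is completed fails the run):
1. the shoe is on the rail, held by the spring rollers, with the knob not yet turned (x of shoe_center in the frame of rail_seat between -0.003 and 0.003 m and y of shoe_center in the frame of rail_seat between -0.005 and 0.005 m and z of shoe_center in the frame of rail_seat between -0.006 and 0.006 m and angle between the x axis of shoe_center and the x axis of rail_seat, either way round below 0.1 rad and angle between the z axis of shoe_center and the z axis of rail_seat, either way round below 0.1 rad and value of joint wing_knob below 0.6 rad), for 0.2 s.
2. the winged knob is turned clockwise to its stop while the shoe stays seated (x of shoe_center in the frame of rail_seat between -0.003 and 0.003 m and y of shoe_center in the frame of rail_seat between -0.005 and 0.005 m and z of shoe_center in the frame of rail_seat between -0.006 and 0.006 m and angle between the x axis of shoe_center and the x axis of rail_seat, either way round below 0.1 rad and angle between the z axis of shoe_center and the z axis of rail_seat, either way round below 0.1 rad and value of joint wing_knob above 1.25 rad), for 0.2 s.
At the end, for the whole second after the job is handed in: The shoe sits on the T rail with its centre within 3 mm of the seat along the rail, 5 mm across and 6 mm in height, within 0.1 rad of square to the rail, at rest; the winged knob is at its stop (beyond 1.25 of 1.45 rad); bystanders moved less than 30 mm (all of step 2 and linear speed of shoe below 0.02 m/s); the robot touches nothing.
It fails at once if the steel bar was moved (distance of parallel from where it was at the start of the episode above 0.03 m).
It fails at once if the wrench was moved (distance of wrench from where it was at the start of the episode above 0.03 m).
It fails at once if the can was moved or tipped (distance of can from where it was at the start of the episode above 0.03 m or angle between can's own z axis and vertical above 0.4 rad).
It also fails if it takes over 64 s, if anything falls off the work surface, if the arm or the gripper's body presses on something with over 40 N, if the wrist force passes 120 N, or if a joint passes its speed limit or range.

### The arm

A 7-joint arm with a two-finger parallel gripper is mounted at the origin on the work surface. World frame = base frame: x ahead of the robot, y to its left, z up, the work surface at z = 0. Lengths are in m, angles in rad, forces in N, time in s.
With the tool pointing down it reaches from about 0.425 to 1.025 m from the base axis. Payload 9.4 kg.
Tool frame: the origin (TCP) lies at the centre of the arm's flange, where the gripper is bolted on; the fingertips stand 173 mm ahead of it and the grasp point (between the pads) lies manip.tcp_to_grasp ahead of it (manip.tcp_to_grasp is the distance from the TCP to the grasp point, in m); x points along the fingers, y is the direction in which the jaws open and shut, and the axes are right-handed (so a half turn about x gives the same grasp; the last joint's range is limited). The gripper opens to 85 mm and grips with 20 to 120 N. Pads are 22 mm wide; open, the fingers measure 114 mm over their backs; the gripper's body (76 mm by 85 mm) begins 54 mm behind the grasp point. The pads swing forward as they close: fully open they stand 13 mm farther back than shut.
Start: joints at [1.059, 0.599, -0.003, 1.599, 0.002, 0.943, -0.08], TCP at [0.305, -0.658, 0.405] pointing down, gripper open.
Joint ranges: [-2.57, 2.57], [-0.35, 1.97], [-1.29, 1.29], [0.11, 2.56], [-1.05, 4.19], [0.11, 1.86], [-2.63, 2.63]. Speed limits (rad/s): [2.22, 2.22, 3.01, 3.01, 3.14, 3.14, 3.14].

### API

Orientations are given as a rotation vector (axis times angle).
In Python, from station import manip, viewer, models gives the robot as it stands.
- The arm moves only by the tool servo_tool, never from a script. Its argument "plan" is a list of rows, each an object of numbers: "rx", "ry", "rz": the turn, a rotation vector about the world's x, y, z in units of 8 degrees (1.0 is 8 degrees); "dx", "dy", "dz": the shift along the world's x, y, z in units of 50 mm (1.0 is 50 mm); "fingers": the opening, from 0 (shut) to 1 (fully open). A call has 1 to 12 rows; each row is the pose to reach, as a shift and turn from the pose commanded when the call began; what a row does not reach only later rows make up. A row lasts 1/10 s, in which the tool goes at most 50 mm and 8.59 degrees, less where a joint would pass 70% of its speed; a pose out of reach is approached as far as the arm can. A call with a gripper value outside its range is refused whole. The fingers move at their own pace and stop on an object; "force" is the grip in N (left out, the last holds). Time passes only in rows, so rows that repeat a pose let the fingers close. It gives the time, the measured TCP pose, the force and the opening at its end, in the units of the state.
- manip.get_obs(): the state, without advancing time (a new reading comes with each control period).
- viewer.read_camera(name): name is "scene" or "side" or "wrist"; returns the picture (400x640x3 uint8, red, green, blue); there is no depth.
- viewer.get_calibration(name): a dict with "K" (3x3 intrinsics, pixels), "dist" ([k1, k2, p1, p2, k3] as OpenCV has them; the pictures are not rectified), "cam_to_world" (4x4, takes a point from camera to world coordinates). Camera axes: x right, y down, z forward; pixel columns grow to the right and rows downward; lengths in m; the calibration is good to about 2 mm. A picture is of the moment at which its call begins: read the wrist's pose just before it. get_calibration takes no time and is no camera call; for the wrist camera it gives the pose at the moment of the call.
- manip.finish_job(): hands the job in, once; it reports no verdict.
Trained networks look in the newest picture that a camera, given by its name, has taken for a name from the list of things; names that differ only in an ending like _2 or _b are one class to them, and where a whole thing is asked for, a point or a joint stands for the part that bears it (a point fixed in the world has none). Each returns a list of dicts, best first, with "confidence" (0 to 1); they miss things now and then, are a little off and sometimes report something else, mostly with a low value. They report only what shows in the picture. A call takes as long as a camera call. They do not tell look-alikes from the thing itself.
- models.search_frame(thing, camera): "xyz" ([x, y, z] in m, in the coordinates of the camera as it stood for that picture, good to about 4 mm: the middle of the surface that is visible of it).
- models.mark_of(thing, camera): "xyz" ([x, y, z] in m, in the coordinates of the camera as it stood for that picture, good to about 4 mm: a listed point, or the origin of a listed thing).
The state is a dict: "t": time; "q": joint angles; "joint_vel": joint speeds; "effort": joint torques, N m; "tool_pos": TCP position; "ee_rot": TCP orientation; "contact_force": force on the tool from outside, world axes, zero at the start; "ft_torque": the same for the moment, N m; "width": opening from 0.0 (shut) to 1.0 (fully open).
Only numpy, scipy, OpenCV 4.12 (cv2) and the standard library are available. Lean on these libraries where they do the work, as an engineer would, in place of code of your own. Each camera call takes 0.05 s, during which the arm holds its last target.

## Working session

There is one attempt and no reset: what is moved stays moved. The work goes in short steps, Python scripts to look and compute and a tool call to move; the robot and the scene stay as the last step left them, time stands still between calls to the robot, and variables do not carry over. Pictures are saved under pics/ and viewed, and the job is handed in when it is done.

Besides the shell and the picture viewer there is one more tool, called after "Call:" in YAML: its name, and indented under it one key for each argument. servo_tool: Moves the arm, as the interface text tells. Its arguments: {"type":"object","properties":{"plan":{"type":"array","items":{"type":"object","properties":{"rx":{"type":"number"},"ry":{"type":"number"},"rz":{"type":"number"},"dx":{"type":"number"},"dy":{"type":"number"},"dz":{"type":"number"},"fingers":{"type":"number"}}}},"force":{"type":"number"}},"required":["plan"]}

```bash
ls; mkdir -p pics; python3 - <<'E'
from station import manip, viewer, models
import cv2
print(manip.get_obs(), manip.tcp_to_grasp)
for c in ["scene","side","wrist"]:
    im=viewer.read_camera(c); cv2.imwrite(f"pics/{c}0.png",im[:,:,::-1])
    k=viewer.get_calibration(c); print(c,k["K"],k["dist"],k["cam_to_world"])
E
```

```text
pics
{'t': 0.0, 'q': array([ 1.05926532,  0.60012625, -0.00259023,  1.60013166,  0.00181005,
        0.94289319, -0.07977821]), 'joint_vel': array([ 1.04782429e-03,  1.02289519e-03, -1.61290935e-05,  6.62913364e-04,
        1.55485581e-05,  5.85890758e-04, -1.78606321e-04]), 'effort': array([-2.06362429e-04, -7.76444149e+01,  1.56479225e+00, -2.58008426e+01,
        1.22515301e-02,  8.93005519e-03, -3.65647293e-05]), 'tool_pos': array([ 0.30535466, -0.65733484,  0.40381462]), 'ee_rot': array([ 1.98091136,  0.43933925, -1.98183685]), 'contact_force': array([-0.15804178,  0.06014695,  0.06728034]), 'ft_torque': array([ 0.03200743, -0.00055128,  0.02024576]), 'width': 0.9992714989135191} 0.1547
scene [[505.28846194   0.         324.8575454 ]
 [  0.         505.28846194 198.43134254]
 [  0.           0.           1.        ]] [-0.14924778  0.          0.          0.          0.        ] [[ 0.20237743  0.8151169  -0.5427963   1.17547259]
 [ 0.97927794 -0.17275582  0.10568893 -0.06045697]
 [-0.00762239 -0.55293749 -0.83318787  1.08543536]
 [ 0.          0.          0.          1.        ]]
[... 163 characters left out ...]
        0.          0.        ] [[-0.97734285 -0.15750605  0.14139591  0.39241931]
 [-0.21118287  0.68069021 -0.70147176  0.72240668]
 [ 0.01423924 -0.7154388  -0.69853029  0.76531784]
 [ 0.          0.          0.          1.        ]]
wrist [[285.04808238   0.         317.21507302]
 [  0.         285.04808238 200.56186362]
 [  0.           0.           1.        ]] [-0.03293198  0.          0.          0.          0.        ] [[ 4.21742091e-01 -8.63419408e-01 -2.76840268e-01  3.76280860e-01]
 [-9.06715460e-01 -4.01881697e-01 -1.27899085e-01 -6.24574142e-01]
 [-8.26484640e-04  3.04955779e-01 -9.52366153e-01  3.73547194e-01]
 [ 0.00000000e+00  0.00000000e+00  0.00000000e+00  1.00000000e+00]]
```

View pics/scene0.png

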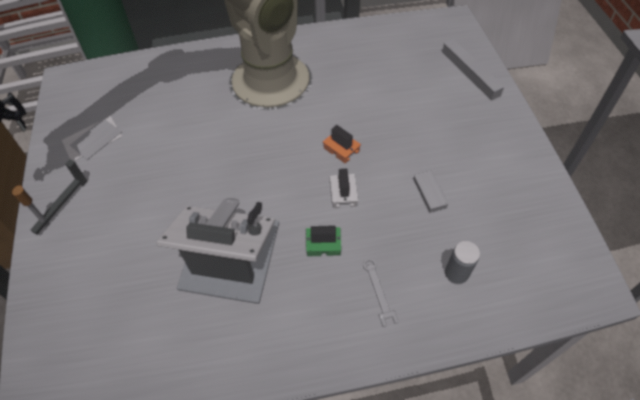

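View pics/side0.png

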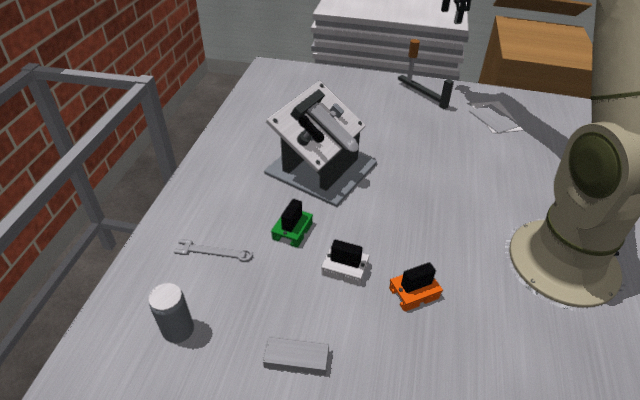

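View pics/wrist0.png

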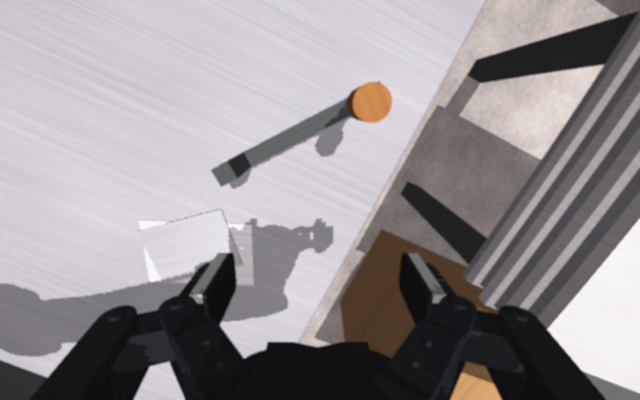

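```bash
cat > h.py <<'E'
from station import manip, viewer, models
import numpy as np, cv2
from scipy.spatial.transform import Rotation as R
def w(c,p):
    T=viewer.get_calibration(c)["cam_to_world"]; return T[:3,:3]@np.array(p)+T[:3,3]
def proj(c,P):
    k=viewer.get_calibration(c);T=np.linalg.inv(k["cam_to_world"])
    return cv2.projectPoints(np.atleast_2d(np.array(P,float)),cv2.Rodrigues(T[:3,:3])[0],T[:3,3],k["K"],np.array(k["dist"]))[0][:,0]
def ray(c,uv,z):  # intersect pixel ray with z plane
    k=viewer.get_calibration(c);T=k["cam_to_world"]
    n=cv2.undistortPoints(np.array(uv,float).reshape(-1,1,2),k["K"],np.array(k["dist"]))[:,0]
    d=np.c_[n,np.ones(len(n))]@T[:3,:3].T
    return T[:3,3]+d*((z-T[2,3])/d[:,2:])
E
python3 - <<'E'
from h import *
for c in ["scene","side","wrist"]:
    viewer.read_camera(c)
    for t in ["shoe_center","shoe_channel","rail","rail_entry","rail_seat","roller_line","knob_grip","parallel","wrench","can"]:
        for r in models.mark_of(t,c): 
            if r["confidence"]>.2: P=w(c,r["xyz"]);print(c,t,round(r["confidence"],2),P.round(4),proj(c,P)[0].round(0))
print(manip.get_obs()["t"])
E
```

```text
scene shoe_center 0.88 [0.4633 0.1293 0.0362] [344. 185.]
scene shoe_center 0.86 [0.3158 0.1554 0.0358] [342. 140.]
scene shoe_channel 0.92 [0.6007 0.046  0.0134] [323. 242.]
scene shoe_channel 0.81 [0.4685 0.1285 0.0187] [344. 191.]
scene shoe_channel 0.56 [0.319  0.1534 0.0179] [341. 145.]
scene rail 0.6 [ 0.5814 -0.183   0.1338] [219. 227.]
scene rail_entry 0.67 [ 0.4895 -0.148   0.1033] [232. 198.]
scene rail_seat 0.86 [ 0.562  -0.17    0.1748] [221. 209.]
scene knob_grip 0.7 [ 0.5873 -0.0984  0.1796] [255. 212.]
scene knob_grip 0.29 [ 0.5782 -0.1792  0.15  ] [219. 222.]
scene wrench 0.89 [0.7477 0.1484 0.0028] [380. 291.]
scene wrench 0.67 [ 0.581  -0.1817  0.1357] [219. 226.]
scene can 0.65 [0.7448 0.3408 0.0032] [458. 274.]
side shoe_center 0.8 [0.3157 0.1491 0.0381] [418. 280.]
side shoe_center 0.72 [0.5998 0.0437 0.0376] [291. 219.]
side shoe_center 0.69 [0.4666 0.1265 0.034 ] [344. 259.]
side shoe_channel 0.96 [0.4647 0.1257 0.0145] [344. 265.]
side shoe_channel 0.88 [0.5974 0.0434 0.0145] [292. 226.]
side shoe_channel 0.57 [0.3172 0.1514 0.0149] [415. 288.]
side rail 0.77 [ 0.5799 -0.1876  0.139 ] [323. 123.]
side rail_entry 0.86 [ 0.4911 -0.1456  0.1051] [356. 150.]
side rail_entry 0.41 [7.501e-01 3.348e-01 2.000e-04] [174. 328.]
side rail_seat 0.94 [ 0.5642 -0.1783  0.1688] [329. 115.]
side roller_line 0.88 [ 0.5737 -0.1827  0.1479] [325. 121.]
side knob_grip 0.78 [ 0.5889 -0.0982  0.1821] [310. 128.]
side parallel 0.91 [0.5118 0.3458 0.0008] [296. 360.]
side wrench 0.63 [0.7459 0.1417 0.0009] [214. 252.]
side can 0.89 [7.500e-01 3.367e-01 6.000e-04] [174. 329.]
1.8
```

Three look-alikes show: orange at scene (342,145), bare aluminium at (344,188) and green at (323,240). The aluminium one fits the description, and I'll confirm it in enlarged crops.

```bash
python3 - <<'E'
from h import *
a=cv2.imread("pics/scene0.png")[165:215,315:375]; b=cv2.imread("pics/side0.png")[230:290,310:382]
c=cv2.imread("pics/scene0.png")[190:310,150:290]; d=cv2.imread("pics/side0.png")[70:210,255:385]
r=lambda x:cv2.resize(x,(400,300),interpolation=cv2.INTER_CUBIC)
cv2.imwrite("pics/crop1.png",np.vstack([np.hstack([r(a),r(b)]),np.hstack([r(c),r(d)])]))
o=manip.get_obs(); print(R.from_rotvec(o["ee_rot"]).as_matrix().round(3))
E
```

```text
[[-0.     0.421 -0.907]
 [-0.    -0.907 -0.421]
 [-1.     0.     0.   ]]
```

View pics/crop1.png

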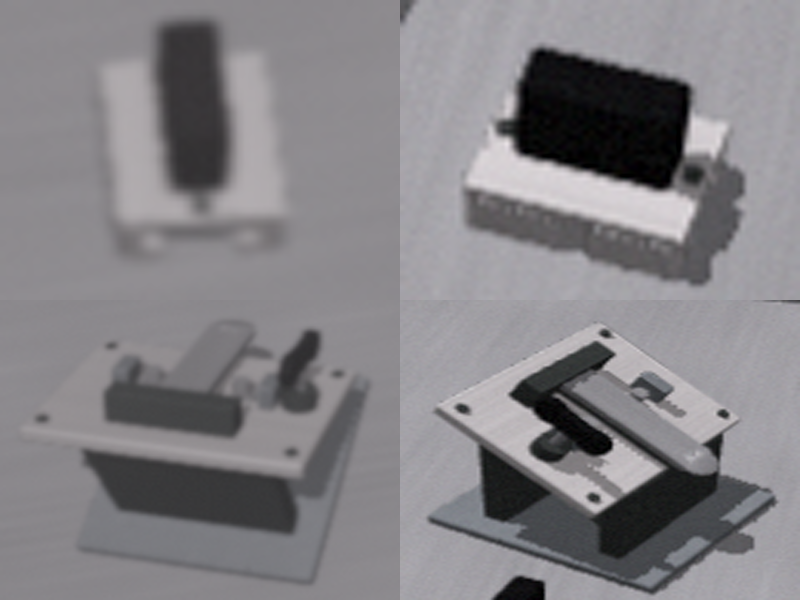

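The crop confirms the aluminium shoe, with its black rib and channel ends. Next I measure its yaw and refine the rail.

```bash
python3 - <<'E'
from h import *
for z,p in [(.028,[(322.1,267),(362.2,277)]),(.0,[(322.1,274.5),(360.3,283.5)])]:
    P=ray("side",p,z); print(P.round(4),np.degrees(np.arctan2(*(P[1]-P[0])[1::-1])), np.linalg.norm(P[1]-P[0]))
# scene crop: body top corners
q=[(315+x/6.667,165+y/6) for x,y in [(103,65),(268,55),(285,215),(118,222)]]
P=ray("scene",q,.028);print(P.round(4))
for i,j in [(0,3),(1,2),(0,1),(3,2)]:
    d=P[j]-P[i];print(np.degrees(np.arctan2(d[1],d[0])),np.linalg.norm(d))
print(P.mean(0))
E
```

```text
[[0.5063 0.1514 0.028 ]
 [0.4235 0.1584 0.028 ]] 175.198372655631 0.08317678026679648
[[0.5065 0.1489 0.    ]
 [0.4259 0.1541 0.    ]] 176.31293382385297 0.08077617783963444
[[0.4208 0.1021 0.028 ]
 [0.4289 0.166  0.028 ]
 [0.5107 0.1528 0.028 ]
 [0.5011 0.0907 0.028 ]]
-8.054192586260715 0.08111557590985378
-9.17870170543444 0.08289527570422342
82.8021884793152 0.06446366843014671
81.21607733914357 0.06283473375696995
[0.46539561 0.12788346 0.028     ]
```

```bash
cat >> h.py <<'E'
def frame(yaw,pitch):
    "part frame, x at heading yaw(deg), raised pitch(deg)"
    return R.from_euler('ZY',[yaw,-pitch],degrees=True).as_matrix()
def toolR(F,tilt):
    "tool gripping part frame F, y_tool=-y_part; approach=-z tilted by tilt deg towards -x"
    t=np.radians(tilt); a=F@np.array([-np.sin(t),0,-np.cos(t)]); y=-F[:,1]
    return np.c_[a,y,np.cross(a,y)]
def delta(Rt,grasp,back=0,o=None):
    o=o or manip.get_obs(); R0=R.from_rotvec(o["ee_rot"])
    p=np.array(grasp)-(manip.tcp_to_grasp+back)*Rt[:,0]
    d=(p-o["tool_pos"])/.05; rv=np.degrees((R.from_matrix(Rt)*R0.inv()).as_rotvec())/8
    print("target TCP",p.round(4),"d",d.round(3),"r",rv.round(3)); return d,rv
E
python3 - <<'E'
from h import *
Rt=toolR(frame(-7,0),30)
delta(Rt,[.4655,.1275,.056],.12)
E
```

```text
target TCP [0.6018 0.1108 0.2939] d [ 5.929 15.367 -2.215] r [-0.591  3.751 -3.897]
```

Call:
servo_tool:
  plan:
    - {"dx": 0, "dy": 0.5, "dz": 0.8, "fingers": 1}
    - {"dx": 0.3, "dy": 1, "dz": 1.6}
    - {"dx": 4, "dy": 10, "dz": 2, "rz": -1}
    - {"dx": 4, "dy": 10, "dz": 2, "rz": -2}
    - {"dx": 4, "dy": 10, "dz": 2, "rz": -3}
    - {"dx": 4, "dy": 10, "dz": 2, "rz": -3}
    - {"dx": 4, "dy": 10, "dz": 2, "rz": -3}
    - {"dx": 4, "dy": 10, "dz": 2, "rz": -3}
    - {"dx": 4, "dy": 10, "dz": 2, "rz": -3}
    - {"dx": 4, "dy": 10, "dz": 2, "rz": -3}
    - {"dx": 4, "dy": 10, "dz": 2, "rz": -3}
    - {"dx": 4, "dy": 10, "dz": 2, "rz": -3}

```text
invalid input at $.plan[0]: expected keys rx, ry, rz, dx, dy, dz, fingers
```

All keys are required in every row.

Call:
servo_tool:
  plan:
    - {"dx": 0, "dy": 0.5, "dz": 0.8, "rx": 0, "ry": 0, "rz": 0, "fingers": 1}
    - {"dx": 0.3, "dy": 1, "dz": 1.6, "rx": 0, "ry": 0, "rz": -0.5, "fingers": 1}
    - {"dx": 4, "dy": 10, "dz": 2, "rx": 0, "ry": 0, "rz": -1, "fingers": 1}
    - {"dx": 4, "dy": 10, "dz": 2, "rx": 0, "ry": 0, "rz": -2, "fingers": 1}
    - {"dx": 4, "dy": 10, "dz": 2, "rx": 0, "ry": 0, "rz": -3, "fingers": 1}
    - {"dx": 4, "dy": 10, "dz": 2, "rx": 0, "ry": 0, "rz": -3, "fingers": 1}
    - {"dx": 4, "dy": 10, "dz": 2, "rx": 0, "ry": 0, "rz": -3, "fingers": 1}
    - {"dx": 4, "dy": 10, "dz": 2, "rx": 0, "ry": 0, "rz": -3, "fingers": 1}
    - {"dx": 4, "dy": 10, "dz": 2, "rx": 0, "ry": 0, "rz": -3, "fingers": 1}
    - {"dx": 4, "dy": 10, "dz": 2, "rx": 0, "ry": 0, "rz": -3, "fingers": 1}
    - {"dx": 4, "dy": 10, "dz": 2, "rx": 0, "ry": 0, "rz": -3, "fingers": 1}
    - {"dx": 4, "dy": 10, "dz": 2, "rx": 0, "ry": 0, "rz": -3, "fingers": 1}

```text
t: 3.0
tool_pos: [0.5062, -0.1543, 0.5051]
ee_rot: [2.214, 0.021, -2.211]
contact_force: [1.2, -1.0, 0.1]
width: 1.003
```

```bash
python3 - <<'E'
from h import *
o=manip.get_obs();print(o["t"],o["q"].round(3),o["tool_pos"])
delta(toolR(frame(-7,0),30),[.4655,.1275,.056],.12)
im=viewer.read_camera("wrist"); cv2.imwrite("pics/wrist1.png",im[:,:,::-1])
for t in ["rail","rail_entry","rail_seat","roller_line","knob_grip"]:
    for r in models.mark_of(t,"wrist"):
        if r["confidence"]>.2: P=w("wrist",r["xyz"]);print(t,round(r["confidence"],2),P.round(4),proj("wrist",P)[0].round(0))
E
```

```text
3.0 [ 0.224  0.254 -0.044  1.92   0.013  0.966 -1.379] [ 0.50616871 -0.15425824  0.50514714]
target TCP [0.6018 0.1108 0.2939] d [ 1.913  5.3   -4.225] r [ 0.191  3.755 -0.983]
rail 0.29 [ 0.5963 -0.0956  0.1809] [262.  97.]
rail_entry 0.9 [ 0.4877 -0.1466  0.1003] [311. 185.]
rail_entry 0.26 [0.465  0.1259 0.0381] [141. 185.]
rail_seat 0.7 [ 0.5633 -0.1804  0.1712] [341. 131.]
roller_line 0.84 [ 0.5767 -0.1883  0.1508] [346. 117.]
roller_line 0.24 [0.511  0.3417 0.0049] [ 23. 152.]
knob_grip 0.9 [ 0.5947 -0.1043  0.1816] [262.  96.]
```

View pics/wrist1.png

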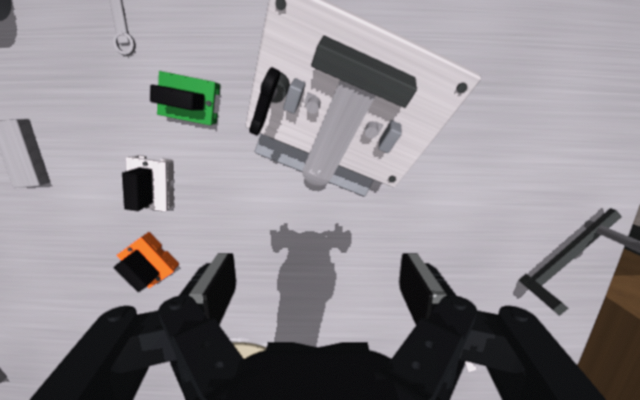

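Call:
servo_tool:
  plan:
    - {"dx": 0.4, "dy": 1, "dz": 0, "rx": 0, "ry": 0.9, "rz": -0.2, "fingers": 1}
    - {"dx": 0.8, "dy": 2, "dz": 0, "rx": 0, "ry": 1.8, "rz": -0.4, "fingers": 1}
    - {"dx": 1.2, "dy": 3, "dz": 0, "rx": 0.1, "ry": 2.7, "rz": -0.6, "fingers": 1}
    - {"dx": 1.9, "dy": 5.3, "dz": -3, "rx": 0.2, "ry": 3.5, "rz": -0.8, "fingers": 1}
    - {"dx": 1.9, "dy": 5.3, "dz": -4.2, "rx": 0.19, "ry": 3.75, "rz": -0.98, "fingers": 1}
    - {"dx": 1.9, "dy": 5.3, "dz": -4.2, "rx": 0.19, "ry": 3.75, "rz": -0.98, "fingers": 1}
    - {"dx": 1.9, "dy": 5.3, "dz": -4.2, "rx": 0.19, "ry": 3.75, "rz": -0.98, "fingers": 1}
    - {"dx": 1.9, "dy": 5.3, "dz": -4.2, "rx": 0.19, "ry": 3.75, "rz": -0.98, "fingers": 1}
    - {"dx": 1.9, "dy": 5.3, "dz": -4.2, "rx": 0.19, "ry": 3.75, "rz": -0.98, "fingers": 1}

```text
t: 4.2
tool_pos: [0.5998, 0.109, 0.289]
ee_rot: [-1.507, 0.095, 2.635]
contact_force: [0.2, -1.1, -0.5]
width: 0.998
```

```bash
python3 - <<'E'
from h import *
o=manip.get_obs();print(o["t"],o["q"].round(3),o["tool_pos"])
delta(toolR(frame(-7,0),30),[.4655,.1275,.056],.12)
im=viewer.read_camera("wrist"); cv2.imwrite("pics/wrist2.png",im[:,:,::-1])
for t in ["shoe_center","shoe_channel"]:
    for r in models.mark_of(t,"wrist"):
        if r["confidence"]>.2: P=w("wrist",r["xyz"]);print(t,round(r["confidence"],2),P.round(4),proj("wrist",P)[0].round(0))
E
```

```text
4.2 [-0.152  0.706 -0.123  1.795 -0.122  1.144 -1.88 ] [0.59975087 0.10900557 0.28898081]
target TCP [0.6018 0.1108 0.2939] d [0.042 0.035 0.098] r [ 0.011 -0.056 -0.001]
shoe_center 0.91 [0.4666 0.124  0.0417] [315. 187.]
shoe_center 0.8 [0.6032 0.0408 0.0427] [431.   3.]
shoe_center 0.67 [0.325  0.1535 0.0398] [307. 264.]
shoe_channel 0.79 [0.3212 0.1498 0.022 ] [310. 253.]
shoe_channel 0.67 [0.4669 0.1217 0.0158] [317. 168.]
```

View pics/wrist2.png

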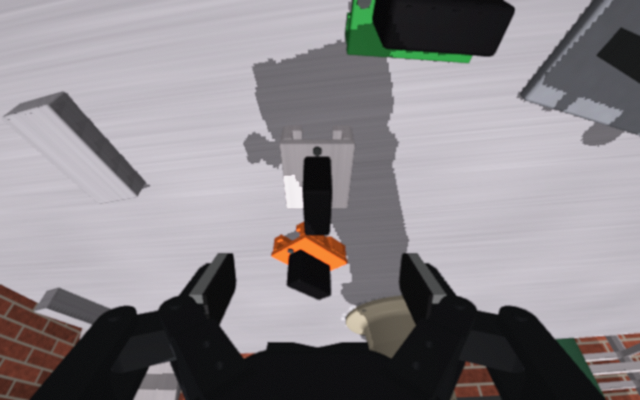

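Call:
servo_tool:
  plan:
    - {"dx": -0.5, "dy": 0.06, "dz": -0.85, "rx": 0, "ry": 0, "rz": 0, "fingers": 1}
    - {"dx": -0.9, "dy": 0.11, "dz": -1.55, "rx": 0, "ry": 0, "rz": 0, "fingers": 1}
    - {"dx": -0.9, "dy": 0.11, "dz": -1.55, "rx": 0, "ry": 0, "rz": 0, "fingers": 1}
    - {"dx": -0.9, "dy": 0.11, "dz": -1.55, "rx": 0, "ry": 0, "rz": 0, "fingers": 1}

```text
t: 4.75
tool_pos: [0.5561, 0.1116, 0.2187]
ee_rot: [-1.518, 0.098, 2.625]
contact_force: [0.1, -0.1, -0.6]
width: 1.002
```

```bash
python3 - <<'E'
from h import *
o=manip.get_obs();print(o["t"],o["joint_vel"].round(3),o["tool_pos"])
delta(toolR(frame(-7,0),30),[.4655,.1275,.056],.0)
im=viewer.read_camera("wrist"); cv2.imwrite("pics/wrist3.png",im[:,:,::-1])
print(manip.get_obs()["tool_pos"])
E
```

```text
4.75 [-0.    -0.016  0.    -0.038 -0.001  0.003  0.001] [0.55614214 0.11161134 0.21871918]
target TCP [0.5423 0.1181 0.19  ] d [-0.277  0.129 -0.575] r [0.015 0.008 0.024]
[0.55677757 0.111866   0.21917221]
```

View pics/wrist3.png

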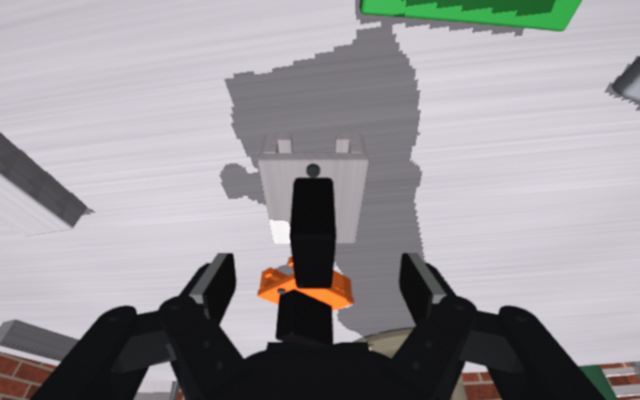

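Call:
servo_tool:
  plan:
    - {"dx": -0.27, "dy": 0.09, "dz": -0.57, "rx": 0, "ry": 0, "rz": 0, "fingers": 1}
    - {"dx": -0.27, "dy": 0.09, "dz": -0.57, "rx": 0, "ry": 0, "rz": 0, "fingers": 1}
    - {"dx": -0.27, "dy": 0.09, "dz": -0.57, "rx": 0, "ry": 0, "rz": 0, "fingers": 0.4}
    - {"dx": -0.27, "dy": 0.09, "dz": -0.57, "rx": 0, "ry": 0, "rz": 0, "fingers": 0}
    - {"dx": -0.27, "dy": 0.09, "dz": -0.57, "rx": 0, "ry": 0, "rz": 0, "fingers": 0}
    - {"dx": -0.27, "dy": 0.09, "dz": -0.57, "rx": 0, "ry": 0, "rz": 0, "fingers": 0}
    - {"dx": -0.27, "dy": 0.09, "dz": -0.57, "rx": 0, "ry": 0, "rz": 0, "fingers": 0}
    - {"dx": -0.27, "dy": 0.09, "dz": -0.57, "rx": 0, "ry": 0, "rz": 0, "fingers": 0}
  force: 90

```text
t: 5.6
tool_pos: [0.5424, 0.1173, 0.1894]
ee_rot: [-1.518, 0.096, 2.627]
contact_force: [1.5, -0.3, 6.2]
width: 0.269
```

```bash
python3 - <<'E'
from h import *
o=manip.get_obs();print(o["t"],o["q"].round(3),o["tool_pos"],o["width"],o["contact_force"],R.from_rotvec(o["ee_rot"]).as_matrix().round(3))
im=viewer.read_camera("wrist"); cv2.imwrite("pics/wrist4.png",im[:,:,::-1])
im=viewer.read_camera("side"); cv2.imwrite("pics/side4.png",cv2.resize(im[180:330,250:490,::-1],(800,500)))
E
```

```text
5.6 [-0.171  0.802 -0.141  1.962 -0.134  0.869 -1.878] [0.54239383 0.11732136 0.18943195] 0.26879791361872785 [ 1.54370921 -0.34599993  6.19522056] [[-0.496 -0.123 -0.86 ]
 [ 0.06  -0.992  0.108]
 [-0.866  0.001  0.499]]
```

View pics/wrist4.png

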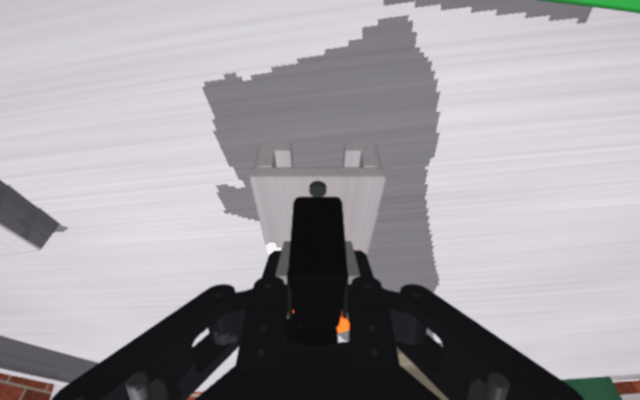

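View pics/side4.png

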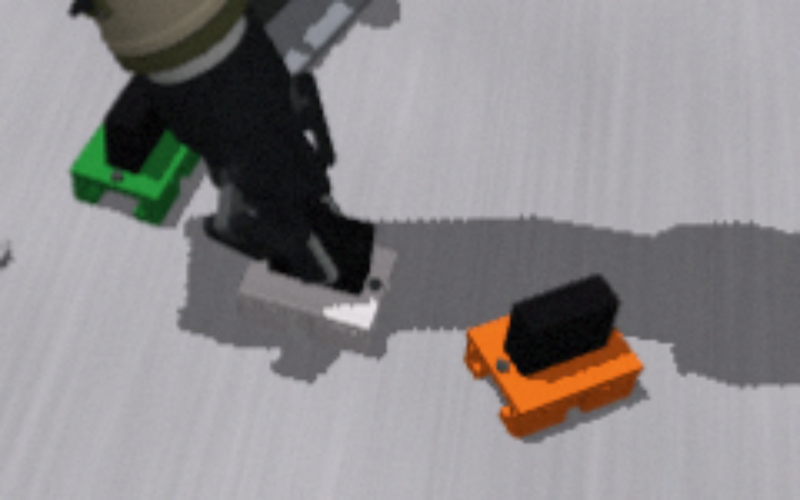

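```bash
python3 - <<'E'
from h import *
P=ray("wrist",[(251,177),(385,178)],.028); print(P.round(4), np.linalg.norm(P[1]-P[0]), P.mean(0))
o=manip.get_obs();M=R.from_rotvec(o["ee_rot"]).as_matrix()
xs=np.array([-M[1,1],M[0,1],0]); c=P.mean(0)-.042*xs; c[2]=.036; print(c,xs)
print("center in tool",M.T@(c-o["tool_pos"]), "shoe axes in tool", (M.T@np.c_[xs,-M[:,1],[0,0,1]]).round(3))
g=M.T@(c+[0,0,.02]-o["tool_pos"]);print("rib grip pt in tool",g)
E
```

```text
[[0.5093 0.1517 0.028 ]
 [0.501  0.0905 0.028 ]] 0.06174817168904233 [0.50519285 0.12108966 0.028     ]
[0.46351462 0.12627817 0.036     ] [ 0.99233894 -0.12353612  0.        ]
center in tool [ 0.17256374  0.00059895 -0.00788416] shoe axes in tool [[-0.499  0.    -0.866]
 [ 0.    -1.     0.002]
 [-0.866  0.     0.499]]
rib grip pt in tool [0.15523685 0.00062899 0.00210474]
```

```bash
cat >> h.py <<'E'
CT=np.array([.1725,.0003,-.0079]) # shoe centre in tool
FT=np.array([[-.5,0,-.866],[0,-1,0],[-.866,0,.5]]) # shoe axes in tool
def shoe_now(o=None):
    o=o or manip.get_obs();M=R.from_rotvec(o["ee_rot"]).as_matrix()
    return o["tool_pos"]+M@CT, M@FT
def delta_shoe(c,F,o=None):
    o=o or manip.get_obs();R0=R.from_rotvec(o["ee_rot"]);Rt=F@FT.T
    p=np.array(c)-Rt@CT; d=(p-o["tool_pos"])/.05; rv=np.degrees((R.from_matrix(Rt)*R0.inv()).as_rotvec())/8
    print("TCP",p.round(4),"d",d.round(3),"r",rv.round(3))
E
python3 - <<'E'
from h import *
F=frame(-22.5,30); s=np.array([.563,-.175,.171])
c=s+F@[-.161,0,0]
delta_shoe(c,F); delta_shoe(c+[0,0,.13],F)
E
```

```text
TCP [ 0.427  -0.1183  0.263 ] d [-2.307 -4.713  1.471] r [-0.949 -3.634 -1.878]
TCP [ 0.427  -0.1183  0.393 ] d [-2.307 -4.713  4.071] r [-0.949 -3.634 -1.878]
```

Call:
servo_tool:
  plan:
    - {"dx": 0, "dy": 0, "dz": 0.5, "rx": 0, "ry": 0, "rz": 0, "fingers": 0}
    - {"dx": 0, "dy": 0, "dz": 1.4, "rx": 0, "ry": 0, "rz": 0, "fingers": 0}
    - {"dx": 0, "dy": -0.1, "dz": 2.3, "rx": -0.1, "ry": -0.4, "rz": -0.2, "fingers": 0}
    - {"dx": -0.3, "dy": -0.6, "dz": 3.1, "rx": -0.3, "ry": -1.1, "rz": -0.6, "fingers": 0}
    - {"dx": -0.7, "dy": -1.3, "dz": 3.6, "rx": -0.5, "ry": -1.9, "rz": -1.0, "fingers": 0}
    - {"dx": -1.1, "dy": -2.1, "dz": 4, "rx": -0.7, "ry": -2.7, "rz": -1.4, "fingers": 0}
    - {"dx": -1.5, "dy": -2.9, "dz": 4.1, "rx": -0.9, "ry": -3.3, "rz": -1.7, "fingers": 0}
    - {"dx": -1.9, "dy": -3.8, "dz": 4.1, "rx": -0.95, "ry": -3.63, "rz": -1.88, "fingers": 0}
    - {"dx": -2.3, "dy": -4.7, "dz": 4.1, "rx": -0.95, "ry": -3.63, "rz": -1.88, "fingers": 0}
    - {"dx": -2.3, "dy": -4.7, "dz": 4.1, "rx": -0.95, "ry": -3.63, "rz": -1.88, "fingers": 0}
    - {"dx": -2.3, "dy": -4.7, "dz": 4.1, "rx": -0.95, "ry": -3.63, "rz": -1.88, "fingers": 0}
    - {"dx": -2.3, "dy": -4.7, "dz": 4.1, "rx": -0.95, "ry": -3.63, "rz": -1.88, "fingers": 0}

```text
t: 6.9
tool_pos: [0.4272, -0.1169, 0.3936]
ee_rot: [-2.004, 0.398, 2.008]
contact_force: [0.3, 0.7, -4.8]
width: 0.266
```

```bash
python3 - <<'E'
from h import *
o=manip.get_obs();print(o["t"],o["q"].round(3),o["tool_pos"],o["width"],o["contact_force"],o["joint_vel"].round(3))
np.save("T5.npy",viewer.get_calibration("wrist")["cam_to_world"])
im=viewer.read_camera("wrist"); cv2.imwrite("pics/wrist5.png",im[:,:,::-1])
for t in ["rail","rail_entry","rail_seat","roller_line","knob_grip","shoe_center","shoe_channel"]:
    for r in models.mark_of(t,"wrist"):
        if r["confidence"]>.2: P=w("wrist",r["xyz"]);print(t,round(r["confidence"],2),P.round(4),proj("wrist",P)[0].round(0))
print(shoe_now())
im=viewer.read_camera("side"); cv2.imwrite("pics/side5.png",im[:,:,::-1])
E
```

```text
6.9 [ 0.1    0.282  0.05   2.235 -0.024  0.627 -1.796] [ 0.42718849 -0.11688005  0.39362001] 0.2660542350141562 [ 0.34086147  0.74318674 -4.78228892] [-0.019  0.007 -0.005 -0.004  0.001 -0.001  0.   ]
rail_entry 0.94 [ 0.4901 -0.1476  0.1023] [323. 119.]
shoe_center 0.91 [0.3182 0.154  0.0349] [170. 319.]
shoe_center 0.79 [0.596  0.0438 0.0394] [121.  95.]
shoe_channel 0.92 [0.5995 0.0449 0.0106] [134.  93.]
shoe_channel 0.76 [0.3123 0.1519 0.0172] [179. 313.]
(array([ 0.43394091, -0.12035665,  0.22104553]), array([[ 8.01284841e-01,  3.81941322e-01, -4.60462646e-01],
       [-3.30854211e-01,  9.24186413e-01,  1.90810235e-01],
       [ 4.98431634e-01, -5.47367911e-04,  8.66903458e-01]]))
```

View pics/wrist5.png

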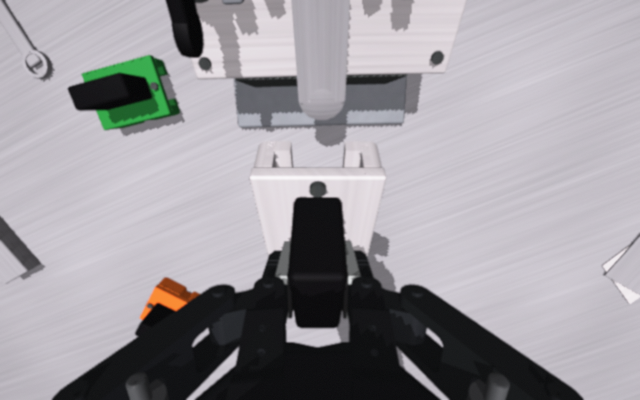

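View pics/side5.png

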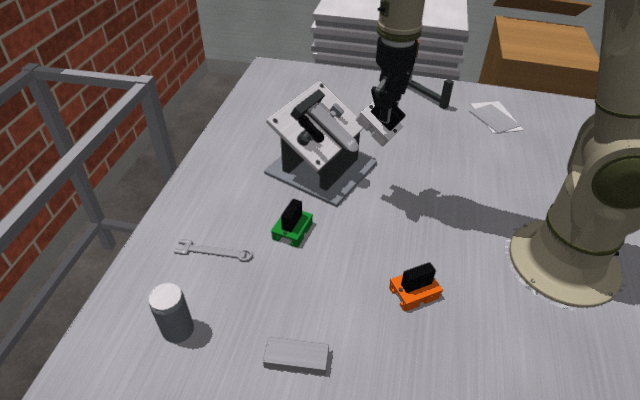

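```bash
python3 - <<'E'
import cv2
im=cv2.imread("pics/wrist5.png")[0:200,160:480]
cv2.imwrite("pics/crop5.png",cv2.resize(im,(800,500),interpolation=cv2.INTER_CUBIC))
im=cv2.imread("pics/wrist1.png")[0:200,230:490]
cv2.imwrite("pics/crop1w.png",cv2.resize(im,(780,600),interpolation=cv2.INTER_CUBIC))
E
```

```text
(no output)
```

View pics/crop5.png

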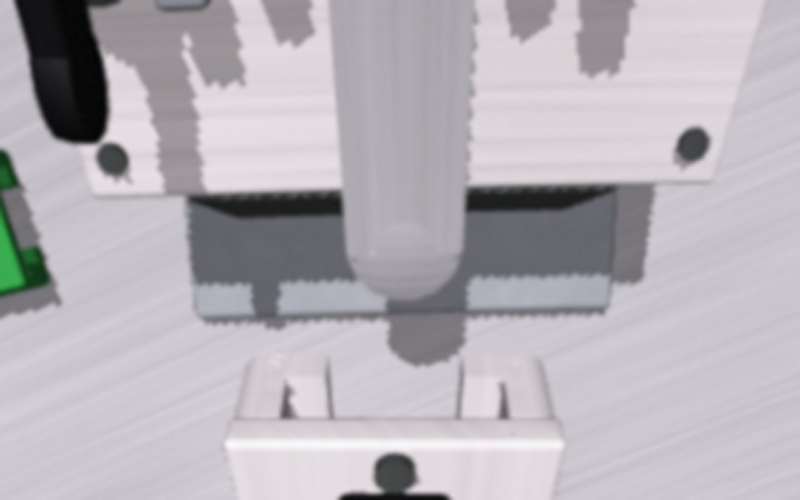

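View pics/crop1w.png

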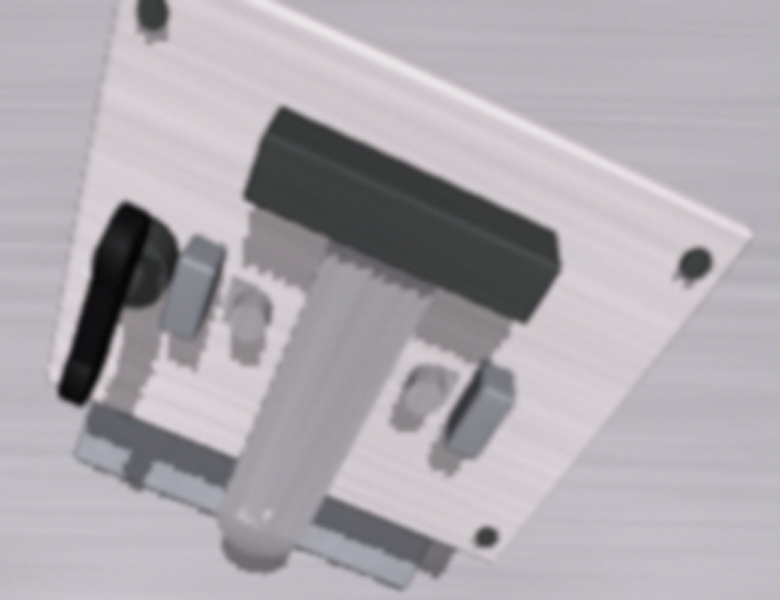

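```bash
cat > fit.py <<'E'
from h import *
from scipy.optimize import least_squares
k=viewer.get_calibration("wrist");T=np.load("T5.npy");Ti=np.linalg.inv(T)
def pj(P): return cv2.projectPoints(np.atleast_2d(P).astype(float),cv2.Rodrigues(Ti[:3,:3])[0],Ti[:3,3],k["K"],np.array(k["dist"]))[0][:,0]
det={(0,0,0):[(.5814,-.183,.1338),(.5799,-.1876,.139)],
(-.104,0,.0195):[(.4895,-.148,.1033),(.4911,-.1456,.1051),(.4877,-.1466,.1003),(.4901,-.1476,.1023)],
(0,0,.039):[(.562,-.17,.1748),(.5642,-.1783,.1688),(.5633,-.1804,.1712)],
(0,0,.0125):[(.5737,-.1827,.1479),(.5767,-.1883,.1508)],
(0,.08,.048):[(.5873,-.0984,.1796),(.5889,-.0982,.1821),(.5947,-.1043,.1816)]}
px=lambda x,y:np.array([160+x/2.5,y/2.5])
def res(p,im=True,dt=True):
    F=frame(p[3],30);r=[]
    if dt:
        for m,obs in det.items():
            for q in obs: r+=list((p[:3]+F@m-q)/.004)
    if im:
        def line(pts,a,b):
            n=np.array([-(b-a)[1],(b-a)[0]]);n/=np.linalg.norm(n)
            return list((pj(np.array([p[:3]+F@m for m in pts]))-a)@n)
        r+=line([(-.075,.06,0),(-.075,-.06,0)],px(90,195),px(712,182))
        r+=line([(-.08,.019,.023),(-.05,.019,.023)],px(330,0),px(345,200))
        r+=line([(-.08,-.019,.023),(-.05,-.019,.023)],px(470,0),px(467,200))
        r+=list(((pj(p[:3]+F@[-.104,0,.0185])[0]-px(407,300)))*[.3,.7])
    return np.array(r)
for a in [(1,1),(0,1)]:
    s=least_squares(res,[.581,-.185,.137,-22.5],kwargs=dict(im=a[0],dt=a[1]),x_scale=[.01,.01,.01,1])
    print(s.x.round(4),s.cost); F=frame(s.x[3],30)
    print(" entry",s.x[:3]+F@[-.104,0,.0195],"seat",s.x[:3]+F@[0,0,.039],"knob",s.x[:3]+F@[0,.08,.048])
    if a[0]: print(s.fun[-8:].round(2)); np.save("rail.npy",s.x); print(np.sqrt(np.diag(np.linalg.inv(s.jac.T@s.jac))))
E
python3 fit.py
```

```text
[  0.5834  -0.1844   0.1383 -21.3259] 12.26124711469528
 entry [ 0.49041501 -0.14810245  0.10323619] seat [ 0.56523214 -0.17731135  0.17212368] knob [ 0.59013401 -0.10115265  0.17991791]
[ 0.92  1.    0.21 -0.1   0.7  -0.98 -0.13 -1.53]
[0.00049907 0.00059367 0.00103619 0.45686729]
[  0.5814  -0.1849   0.1381 -22.5935] 7.982727168775099
 entry [ 0.48919704 -0.14657389  0.10298512] seat [ 0.5633497  -0.17743075  0.17187262] knob [ 0.58993027 -0.10184157  0.17966684]
```

```bash
cat >> h.py <<'E'
import os
if os.path.exists("rail.npy"):
    _p=np.load("rail.npy"); RO=_p[:3]; RF=frame(_p[3],30)
def rail_pt(x,y=0,z=.0415): return RO+RF@[x,y,z]
def status():
    o=manip.get_obs(); c,F=shoe_now(o); L=RF.T@(c-RO)
    print("t",o["t"],"shoe in rail mm",(L*1e3).round(1),"rot err deg",np.degrees(R.from_matrix(RF.T@F).as_rotvec()).round(2),
     "F rail",(RF.T@o["contact_force"]).round(1),"tq",o["ft_torque"].round(2),"w",round(o["width"],3))
    return o
E
python3 - <<'E'
from h import *
status(); delta_shoe(rail_pt(-.161),RF); print("x unit", (RF[:,0]/.05*.01).round(4),"per 10mm")
E
```

```text
t 7.35 shoe in rail mm [-99.4   5.2 152.9] rot err deg [-0.6   0.1  -0.97] F rail [-3.2 -0.6 -3.4] tq [0.02 0.02 0.01] w 0.271
TCP [ 0.4269 -0.123   0.2663] d [-2.000e-03 -1.160e-01 -2.546e+00] r [-0.001 -0.013  0.143]
x unit [ 0.1613 -0.063   0.1   ] per 10mm
```

Call:
servo_tool:
  plan:
    - {"dx": 0, "dy": -0.1, "dz": -0.7, "rx": 0, "ry": 0, "rz": 0.14, "fingers": 0}
    - {"dx": 0, "dy": -0.12, "dz": -1.5, "rx": 0, "ry": 0, "rz": 0.14, "fingers": 0}
    - {"dx": 0, "dy": -0.12, "dz": -2.2, "rx": 0, "ry": 0, "rz": 0.14, "fingers": 0}
    - {"dx": 0, "dy": -0.12, "dz": -2.55, "rx": 0, "ry": 0, "rz": 0.14, "fingers": 0}
    - {"dx": 0, "dy": -0.12, "dz": -2.55, "rx": 0, "ry": 0, "rz": 0.14, "fingers": 0}
    - {"dx": 0, "dy": -0.12, "dz": -2.55, "rx": 0, "ry": 0, "rz": 0.14, "fingers": 0}
    - {"dx": 0, "dy": -0.12, "dz": -2.55, "rx": 0, "ry": 0, "rz": 0.14, "fingers": 0}

```text
t: 8.05
tool_pos: [0.4273, -0.1237, 0.2672]
ee_rot: [-2.018, 0.381, 2.017]
contact_force: [0.8, -0.4, -3.4]
width: 0.27
```

```bash
python3 - <<'E'
from h import *
o=status(); print(o["q"].round(3)); delta_shoe(rail_pt(-.161),RF)
im=viewer.read_camera("wrist"); cv2.imwrite("pics/wrist6.png",cv2.resize(im[0:240,140:500,::-1],(750,500),interpolation=cv2.INTER_CUBIC))
im=viewer.read_camera("side"); cv2.imwrite("pics/side6.png",cv2.resize(im[70:220,250:450,::-1],(800,600),interpolation=cv2.INTER_CUBIC))
# project expected points
print("nose tip",proj("wrist",rail_pt(-.104,0,.0195)), "side",proj("side",rail_pt(-.104,0,.0195)))
c,F=shoe_now(); 
for n,m in dict(chan_front=(.042,0,-.022),topfront=(.042,0,-.008),btm=(.042,0,-.036)).items(): print(n,proj("wrist",c+F@m),proj("side",c+F@m))
E
```

```text
t 8.05 shoe in rail mm [-160.    -0.5   42. ] rot err deg [-0.04 -0.02 -0.06] F rail [-0.9 -0.1 -3.4] tq [0.04 0.01 0.03] w 0.27
[ 0.139  0.518  0.021  2.348 -0.038  0.276 -1.751]
TCP [ 0.4269 -0.123   0.2663] d [-0.008  0.013 -0.018] r [0.002 0.002 0.009]
nose tip [[316.49932287 133.85478493]] side [[356.13184394 150.00046671]]
chan_front [[317.60837309 158.44163511]] [[360.59986782 153.89689392]]
topfront [[317.6316171 177.9262195]] [[363.5659424  150.82192259]]
btm [[317.58797458 141.43660031]] [[357.69260491 156.91106856]]
```

View pics/wrist6.png

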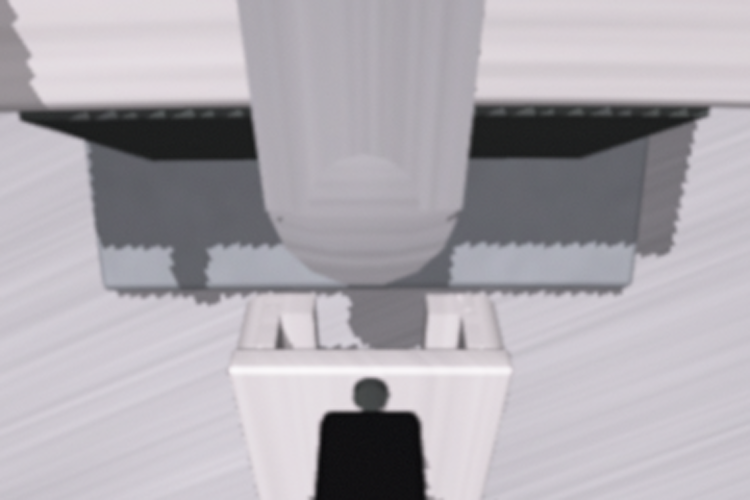

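View pics/side6.png

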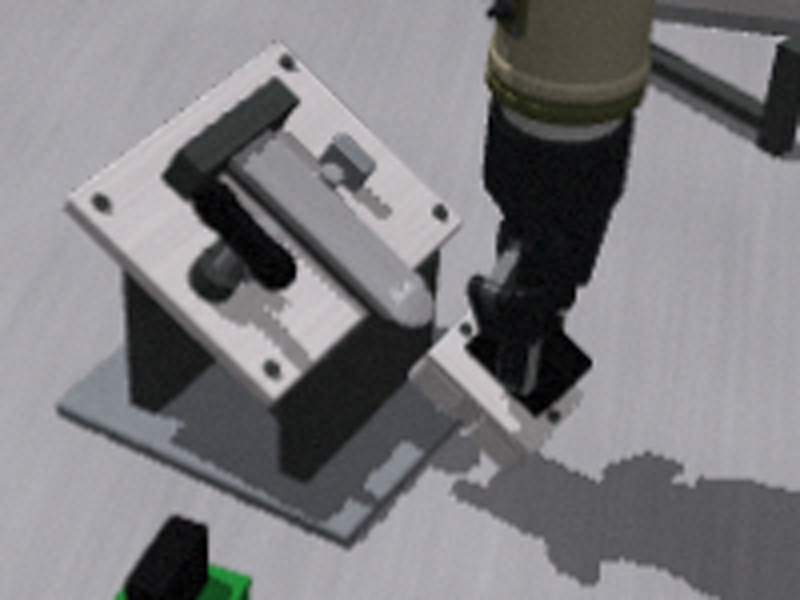

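```bash
python3 - <<'E'
from h import *
px=lambda x,y:(round(140+x/2.083,1),round(y/2.083,1))
print("obs: tip",px(368,288),"L edge",px(240,0),px(265,205),"R edge",px(484,0),px(466,205),"bed edge",px(100,108),px(700,105))
print("pred tip z17",proj("wrist",rail_pt(-.104,0,.0165)),"edgeL",proj("wrist",[rail_pt(-.085,.019,.023),rail_pt(-.04,.019,.023)]),"R",proj("wrist",[rail_pt(-.085,-.019,.023),rail_pt(-.04,-.019,.023)]),"bed",proj("wrist",[rail_pt(-.075,.07,0),rail_pt(-.075,-.07,0)]),"thin", proj("wrist",[rail_pt(-.085,.019,.016),rail_pt(-.085,-.019,.016)]))
c,F=shoe_now();print("shoe top front", proj("wrist",[c+F@[.042,.032,-.008],c+F@[.042,-.032,-.008],c+F@[.042,.032,-.036]]),"obs",px(232,368),px(511,368))
E
```

```text
obs: tip (316.7, 138.3) L edge (255.2, 0.0) (267.2, 98.4) R edge (372.4, 0.0) (363.7, 98.4) bed edge (188.0, 51.8) (476.1, 50.4)
pred tip z17 [[316.50775607 130.12434964]] edgeL [[269.18463611  99.21794609]
 [250.85590817 -43.11463871]] R [[363.57736074  99.14794828]
 [381.12074546 -43.23921159]] bed [[156.48170124  53.17778304]
 [476.39295414  52.92744052]] thin [[271.11150619  90.95672983]
 [361.70381941  90.88906465]]
shoe top front [[248.16447461 177.93807647]
 [387.08607086 178.00329037]
 [256.89586234 141.49465288]] obs (251.4, 176.7) (385.3, 176.7)
```

Call:
servo_tool:
  plan:
    - {"dx": 0.167, "dy": -0.048, "dz": 0.1, "rx": 0, "ry": 0, "rz": 0, "fingers": 0}
    - {"dx": 0.329, "dy": -0.111, "dz": 0.2, "rx": 0, "ry": 0, "rz": 0, "fingers": 0}
    - {"dx": 0.409, "dy": -0.142, "dz": 0.25, "rx": 0, "ry": 0, "rz": 0, "fingers": 0}
    - {"dx": 0.49, "dy": -0.174, "dz": 0.3, "rx": 0, "ry": 0, "rz": 0, "fingers": 0}
    - {"dx": 0.49, "dy": -0.174, "dz": 0.3, "rx": 0, "ry": 0, "rz": 0, "fingers": 0}

```text
t: 8.65
tool_pos: [0.4521, -0.1325, 0.2816]
ee_rot: [-2.017, 0.382, 2.018]
contact_force: [-0.3, 0.2, -3.6]
width: 0.266
```

```bash
python3 - <<'E'
from h import *
o=status()
im=viewer.read_camera("wrist"); cv2.imwrite("pics/wrist7.png",cv2.resize(im[0:240,140:500,::-1],(750,500),interpolation=cv2.INTER_CUBIC))
im=viewer.read_camera("side"); cv2.imwrite("pics/side7.png",cv2.resize(im[90:190,290:420,::-1],(780,600),interpolation=cv2.INTER_CUBIC))
E
```

```text
t 8.65 shoe in rail mm [-130.1    0.2   41.3] rot err deg [-0.06  0.01 -0.06] F rail [-2.1  0.1 -2.9] tq [-0.    0.04  0.  ] w 0.266
```

View pics/wrist7.png

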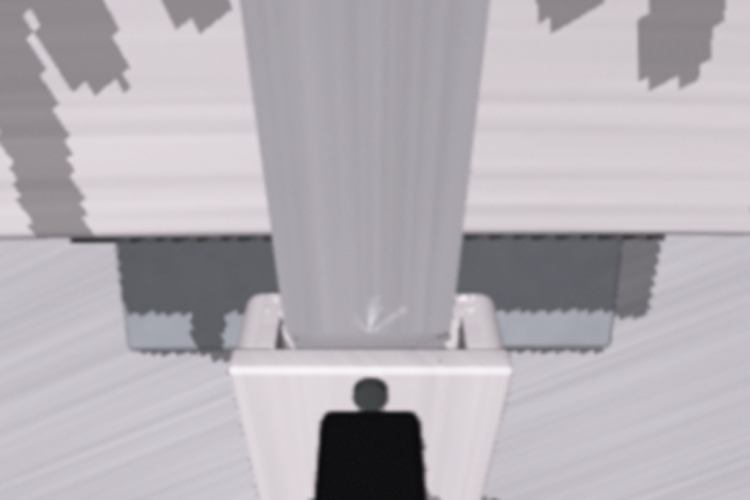

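View pics/side7.png

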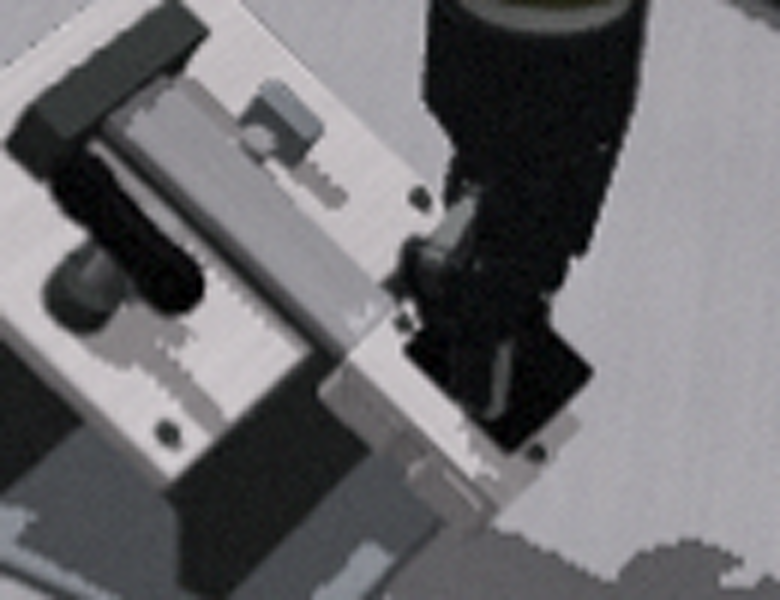

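Call:
servo_tool:
  plan:
    - {"dx": 0.161, "dy": -0.063, "dz": 0.1, "rx": 0, "ry": 0, "rz": 0, "fingers": 0}
    - {"dx": 0.242, "dy": -0.094, "dz": 0.15, "rx": 0, "ry": 0, "rz": 0, "fingers": 0}
    - {"dx": 0.323, "dy": -0.126, "dz": 0.2, "rx": 0, "ry": 0, "rz": 0, "fingers": 0}
    - {"dx": 0.403, "dy": -0.158, "dz": 0.25, "rx": 0, "ry": 0, "rz": 0, "fingers": 0}
    - {"dx": 0.484, "dy": -0.189, "dz": 0.3, "rx": 0, "ry": 0, "rz": 0, "fingers": 0}
    - {"dx": 0.484, "dy": -0.189, "dz": 0.3, "rx": 0, "ry": 0, "rz": 0, "fingers": 0}

```text
t: 9.35
tool_pos: [0.4763, -0.1419, 0.2965]
ee_rot: [-2.017, 0.381, 2.018]
contact_force: [1.4, -0.0, -4.0]
width: 0.27
```

```bash
python3 - <<'E'
from h import *
o=status()
im=viewer.read_camera("side"); cv2.imwrite("pics/side8.png",cv2.resize(im[90:190,290:420,::-1],(780,600),interpolation=cv2.INTER_CUBIC))
E
```

```text
t 9.35 shoe in rail mm [-100.2    0.2   41.3] rot err deg [-0.05  0.02 -0.06] F rail [-0.9  0.5 -4.1] tq [ 0.03  0.02 -0.04] w 0.27
```

View pics/side8.png

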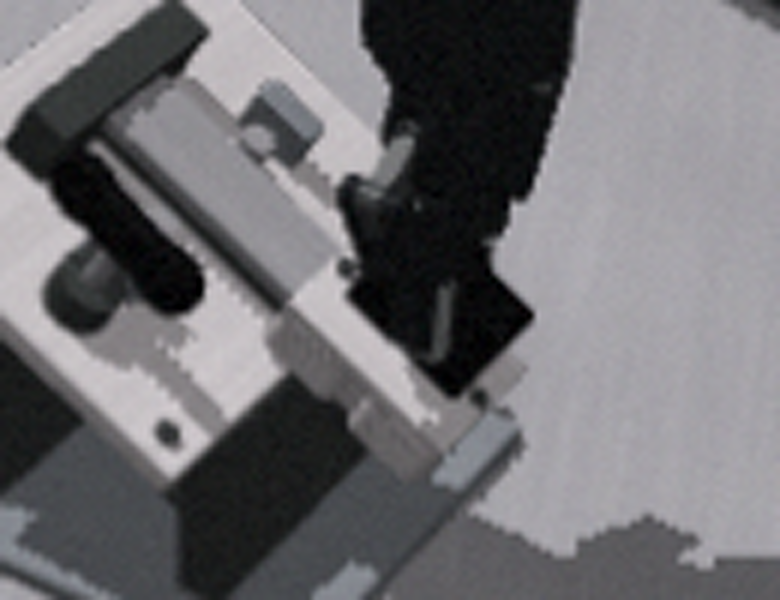

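Call:
servo_tool:
  plan:
    - {"dx": 0.161, "dy": -0.063, "dz": 0.1, "rx": 0, "ry": 0, "rz": 0, "fingers": 0}
    - {"dx": 0.323, "dy": -0.126, "dz": 0.2, "rx": 0, "ry": 0, "rz": 0, "fingers": 0}
    - {"dx": 0.484, "dy": -0.189, "dz": 0.3, "rx": 0, "ry": 0, "rz": 0, "fingers": 0}
    - {"dx": 0.645, "dy": -0.252, "dz": 0.4, "rx": 0, "ry": 0, "rz": 0, "fingers": 0}
    - {"dx": 0.726, "dy": -0.284, "dz": 0.45, "rx": 0, "ry": 0, "rz": 0, "fingers": 0}
    - {"dx": 0.726, "dy": -0.284, "dz": 0.45, "rx": 0, "ry": 0, "rz": 0, "fingers": 0}

```text
t: 10.0
tool_pos: [0.5126, -0.1562, 0.3191]
ee_rot: [-2.017, 0.381, 2.018]
contact_force: [-0.6, 0.2, -4.7]
width: 0.271
```

```bash
python3 - <<'E'
from h import *
o=status()
im=viewer.read_camera("wrist"); cv2.imwrite("pics/wrist9.png",cv2.resize(im[0:240,140:500,::-1],(750,500),interpolation=cv2.INTER_CUBIC))
E
```

```text
t 10.0 shoe in rail mm [-55.1   0.2  41.3] rot err deg [-0.05  0.02 -0.06] F rail [-2.9 -0.  -3.7] tq [ 0.04  0.06 -0.  ] w 0.271
```

View pics/wrist9.png

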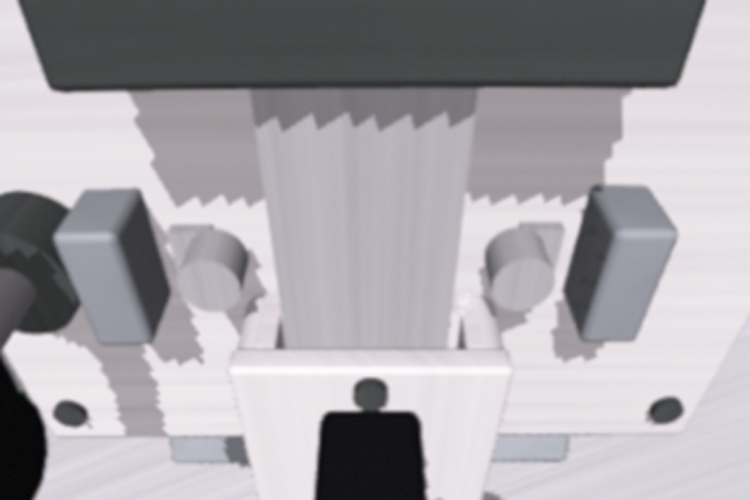

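Call:
servo_tool:
  plan:
    - {"dx": 0.161, "dy": -0.063, "dz": 0.1, "rx": 0, "ry": 0, "rz": 0, "fingers": 0}
    - {"dx": 0.242, "dy": -0.094, "dz": 0.15, "rx": 0, "ry": 0, "rz": 0, "fingers": 0}
    - {"dx": 0.323, "dy": -0.126, "dz": 0.2, "rx": 0, "ry": 0, "rz": 0, "fingers": 0}
    - {"dx": 0.403, "dy": -0.158, "dz": 0.25, "rx": 0, "ry": 0, "rz": 0, "fingers": 0}
    - {"dx": 0.484, "dy": -0.189, "dz": 0.3, "rx": 0, "ry": 0, "rz": 0, "fingers": 0}
    - {"dx": 0.484, "dy": -0.189, "dz": 0.3, "rx": 0, "ry": 0, "rz": 0, "fingers": 0}
  force: 110

```text
t: 10.65
tool_pos: [0.5371, -0.1657, 0.3344]
ee_rot: [-2.018, 0.382, 2.017]
contact_force: [-1.0, 1.8, -2.0]
width: 0.268
```

```bash
python3 - <<'E'
from h import *
o=status()
im=viewer.read_camera("wrist"); cv2.imwrite("pics/wrist10.png",cv2.resize(im[0:240,140:500,::-1],(750,500),interpolation=cv2.INTER_CUBIC))
E
```

```text
t 10.65 shoe in rail mm [-24.6   0.3  41.4] rot err deg [-0.05 -0.04 -0.06] F rail [-2.4  1.3 -1. ] tq [0.26 0.09 0.01] w 0.268
```

View pics/wrist10.png

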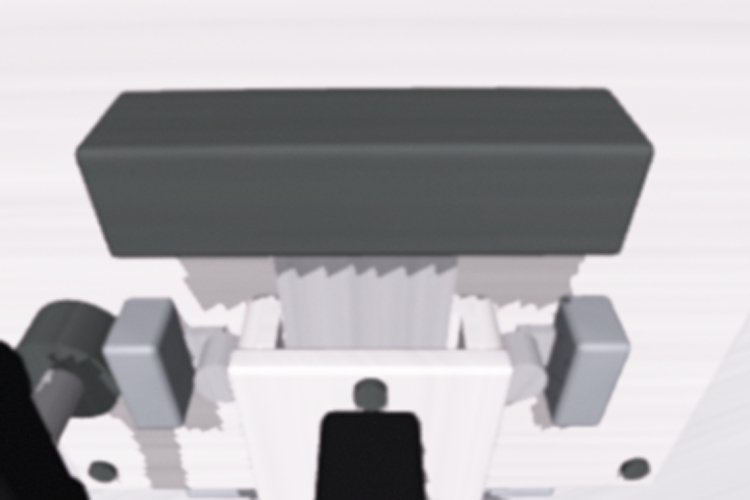

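Call:
servo_tool:
  plan:
    - {"dx": 0.081, "dy": -0.032, "dz": 0.05, "rx": 0, "ry": 0, "rz": 0, "fingers": 0}
    - {"dx": 0.161, "dy": -0.063, "dz": 0.1, "rx": 0, "ry": 0, "rz": 0, "fingers": 0}
    - {"dx": 0.242, "dy": -0.094, "dz": 0.15, "rx": 0, "ry": 0, "rz": 0, "fingers": 0}
    - {"dx": 0.307, "dy": -0.12, "dz": 0.19, "rx": 0, "ry": 0, "rz": 0, "fingers": 0}
    - {"dx": 0.307, "dy": -0.12, "dz": 0.19, "rx": 0, "ry": 0, "rz": 0, "fingers": 0}

```text
t: 11.2
tool_pos: [0.553, -0.1719, 0.3442]
ee_rot: [-2.02, 0.382, 2.015]
contact_force: [2.1, -0.1, 0.9]
width: 0.268
```

```bash
python3 - <<'E'
from h import *
o=status()
im=viewer.read_camera("wrist"); cv2.imwrite("pics/wrist11.png",cv2.resize(im[0:240,140:500,::-1],(750,500),interpolation=cv2.INTER_CUBIC))
E
```

```text
t 11.2 shoe in rail mm [-4.5  0.3 41.1] rot err deg [-0.04 -0.17 -0.06] F rail [ 2.2  0.6 -0.2] tq [ 0.   -0.78  0.03] w 0.268
```

View pics/wrist11.png

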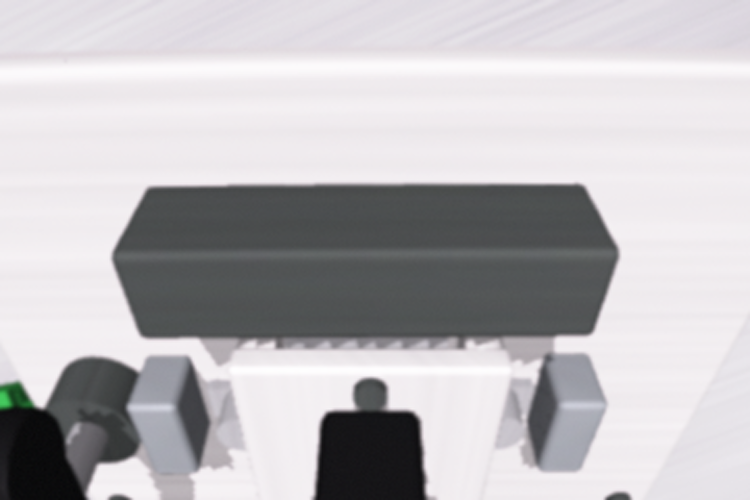

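Call:
servo_tool:
  plan:
    - {"dx": 0.032, "dy": -0.013, "dz": 0.02, "rx": 0, "ry": 0, "rz": 0, "fingers": 0}
    - {"dx": 0.032, "dy": -0.013, "dz": 0.02, "rx": 0, "ry": 0, "rz": 0, "fingers": 0}

```text
t: 11.45
tool_pos: [0.5538, -0.1722, 0.3446]
ee_rot: [-2.018, 0.381, 2.017]
contact_force: [4.6, -0.3, -1.2]
width: 0.266
```

```bash
python3 - <<'E'
from h import *
o=status()
E
```

```text
t 11.45 shoe in rail mm [-3.9  0.2 41.2] rot err deg [-0.05 -0.04 -0.05] F rail [ 3.2  1.4 -3.2] tq [-0.13 -1.11  0.05] w 0.266
```

Call:
servo_tool:
  plan:
    - {"dx": 0.032, "dy": -0.013, "dz": 0.02, "rx": 0, "ry": 0, "rz": 0, "fingers": 0}
    - {"dx": 0.032, "dy": -0.013, "dz": 0.02, "rx": 0, "ry": 0, "rz": 0, "fingers": 0}

```text
t: 11.65
tool_pos: [0.555, -0.1725, 0.3452]
ee_rot: [-2.017, 0.381, 2.019]
contact_force: [4.5, 0.6, -1.9]
width: 0.265
```

```bash
python3 - <<'E'
from h import *
o=status()
im=viewer.read_camera("wrist"); cv2.imwrite("pics/wrist12.png",cv2.resize(im[100:240,210:420,::-1],(750,500),interpolation=cv2.INTER_CUBIC))
E
```

```text
t 11.65 shoe in rail mm [-2.8  0.5 41.3] rot err deg [-0.03  0.06 -0.03] F rail [ 2.5  2.2 -3.6] tq [ 0.01 -1.17  0.09] w 0.265
```

View pics/wrist12.png

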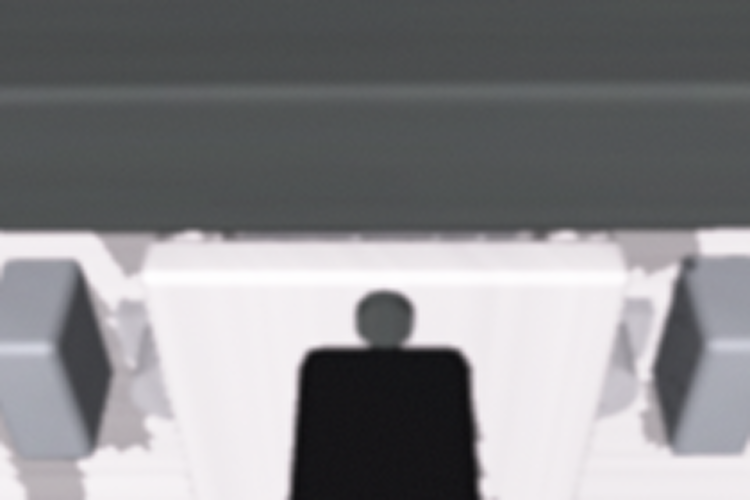

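Call:
servo_tool:
  plan:
    - {"dx": 0.028, "dy": -0.014, "dz": 0.018, "rx": 0, "ry": 0, "rz": 0, "fingers": 0}
    - {"dx": 0.028, "dy": -0.014, "dz": 0.018, "rx": 0, "ry": 0, "rz": 0, "fingers": 0}
    - {"dx": 0.028, "dy": -0.014, "dz": 0.018, "rx": 0, "ry": 0, "rz": 0, "fingers": 0}

```text
t: 12.0
tool_pos: [0.556, -0.1732, 0.3459]
ee_rot: [-2.016, 0.381, 2.019]
contact_force: [4.6, 0.9, -5.1]
width: 0.266
```

```bash
python3 - <<'E'
from h import *
o=status()
E
```

```text
t 12.0 shoe in rail mm [-1.5  0.1 41.4] rot err deg [-0.05  0.1  -0.03] F rail [ 0.9  2.5 -6.4] tq [ 0.34 -1.05  0.18] w 0.266
```

Call:
servo_tool:
  plan:
    - {"dx": 0.028, "dy": -0.014, "dz": 0.018, "rx": 0, "ry": 0, "rz": 0, "fingers": 0}
    - {"dx": 0.028, "dy": -0.014, "dz": 0.018, "rx": 0, "ry": 0, "rz": 0, "fingers": 0}
    - {"dx": 0.028, "dy": -0.014, "dz": 0.018, "rx": 0, "ry": 0, "rz": 0, "fingers": 0}

```text
t: 12.3
tool_pos: [0.5568, -0.1738, 0.3465]
ee_rot: [-2.013, 0.381, 2.021]
contact_force: [0.4, 3.3, -6.1]
width: 0.265
```

```bash
python3 - <<'E'
from h import *
o=status()
im=viewer.read_camera("wrist"); cv2.imwrite("pics/wrist13.png",cv2.resize(im[100:240,210:420,::-1],(750,500),interpolation=cv2.INTER_CUBIC))
im=viewer.read_camera("side"); cv2.imwrite("pics/side13.png",cv2.resize(im[60:160,265:395,::-1],(780,600),interpolation=cv2.INTER_CUBIC))
E
```

```text
t 12.3 shoe in rail mm [-0.7 -0.2 41.6] rot err deg [-0.07  0.22 -0.04] F rail [-3.8  3.2 -4.9] tq [ 0.76 -0.05  0.09] w 0.265
```

View pics/wrist13.png

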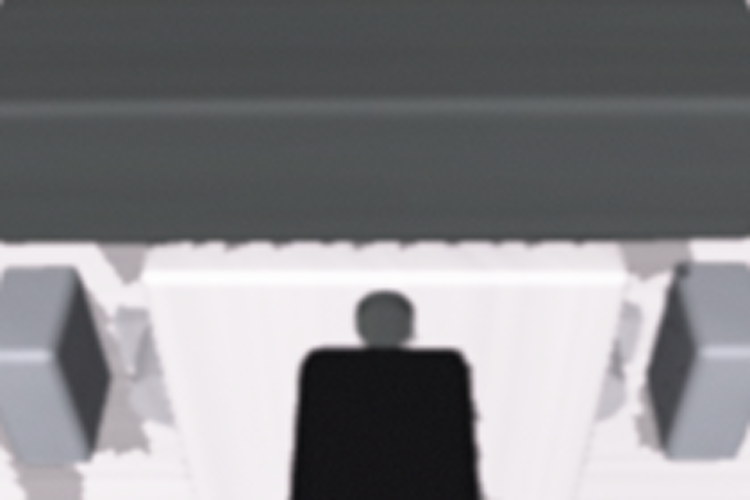

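View pics/side13.png

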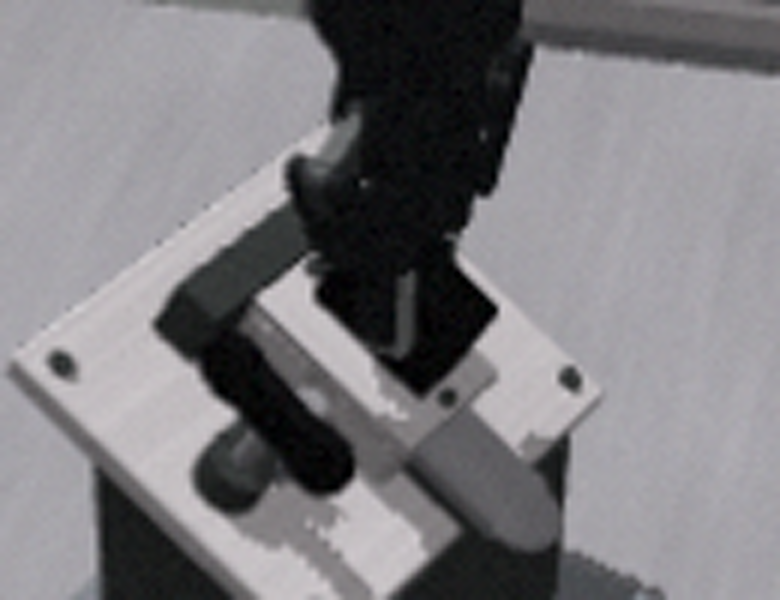

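Call:
servo_tool:
  plan:
    - {"dx": 0, "dy": 0, "dz": 0, "rx": 0, "ry": 0, "rz": 0, "fingers": 0.5}
    - {"dx": 0, "dy": 0, "dz": 0, "rx": 0, "ry": 0, "rz": 0, "fingers": 0.5}
    - {"dx": 0, "dy": 0, "dz": 0, "rx": 0, "ry": 0, "rz": 0, "fingers": 0.5}
    - {"dx": 0, "dy": 0, "dz": 0, "rx": 0, "ry": 0, "rz": 0, "fingers": 0.5}

```text
t: 12.8
tool_pos: [0.5575, -0.1744, 0.3474]
ee_rot: [-2.017, 0.382, 2.018]
contact_force: [-0.2, -0.4, 0.3]
width: 0.505
```

```bash
python3 - <<'E'
from h import *
o=status()
im=viewer.read_camera("wrist"); cv2.imwrite("pics/wrist14.png",cv2.resize(im[100:240,210:420,::-1],(750,500),interpolation=cv2.INTER_CUBIC))
E
```

```text
t 12.8 shoe in rail mm [ 1.  -0.5 41.6] rot err deg [-0.08  0.04 -0.06] F rail [ 0.1 -0.5  0.3] tq [ 0.03 -0.02  0.02] w 0.505
```

View pics/wrist14.png

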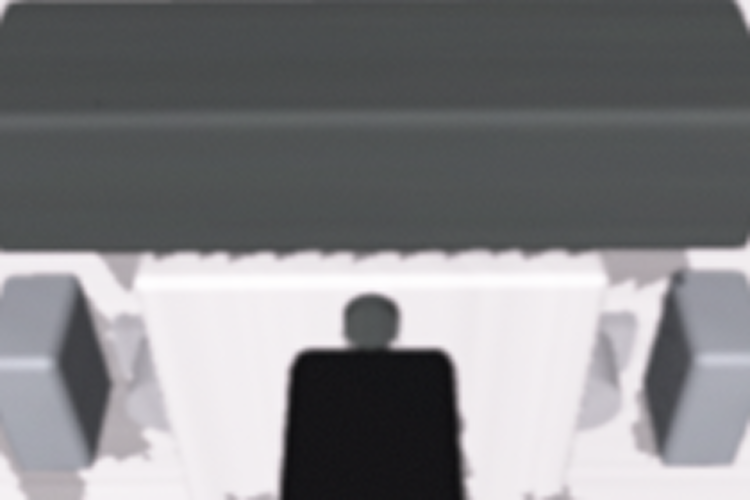

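Call:
servo_tool:
  plan:
    - {"dx": 0, "dy": 0, "dz": 0.4, "rx": 0, "ry": 0, "rz": 0, "fingers": 0.5}
    - {"dx": 0, "dy": 0, "dz": 1.2, "rx": 0, "ry": 0, "rz": 0, "fingers": 0.5}
    - {"dx": -0.3, "dy": 0.6, "dz": 2, "rx": 0, "ry": 0, "rz": 0, "fingers": 0.5}
    - {"dx": -0.6, "dy": 1.2, "dz": 2.5, "rx": 0, "ry": 0, "rz": 0, "fingers": 0.5}
    - {"dx": -0.6, "dy": 1.2, "dz": 2.5, "rx": 0, "ry": 0, "rz": 0, "fingers": 0.5}
    - {"dx": -0.6, "dy": 1.2, "dz": 2.5, "rx": 0, "ry": 0, "rz": 0, "fingers": 0.5}

```text
t: 13.45
tool_pos: [0.5272, -0.1137, 0.4728]
ee_rot: [-2.019, 0.38, 2.018]
contact_force: [-0.3, -0.1, -0.3]
width: 0.501
```

```bash
python3 - <<'E'
from h import *
o=manip.get_obs();print(o["t"],o["tool_pos"],o["q"].round(3))
im=viewer.read_camera("wrist"); cv2.imwrite("pics/wrist15.png",im[:,:,::-1])
for t in ["shoe_center","rail_seat","roller_line","knob_grip"]:
    for r in models.mark_of(t,"wrist"):
        if r["confidence"]>.2: P=w("wrist",r["xyz"]);print(t,round(r["confidence"],2),P.round(4),proj("wrist",P)[0].round(0),"rail",(RF.T@(P-RO)*1e3).round(1))
im=viewer.read_camera("side"); cv2.imwrite("pics/side15.png",cv2.resize(im[60:160,265:395,::-1],(780,600),interpolation=cv2.INTER_CUBIC))
E
```

```text
13.45 [ 0.52724705 -0.11365289  0.47283361] [ 0.073  0.298  0.044  1.947 -0.016  0.896 -1.817]
shoe_center 0.91 [ 0.5653 -0.1753  0.172 ] [363. 133.] rail [-0.7  1.9 39.2]
shoe_center 0.83 [0.5964 0.0416 0.0343] [198. 161.] rail [-112.7  215.3  -55.1]
shoe_center 0.63 [0.3228 0.1519 0.0354] [219. 328.] rail [-367.6  218.5   93.3]
knob_grip 0.74 [ 0.5932 -0.1042  0.1805] [279. 133.] rail [ 3.8 78.3 46.5]
knob_grip 0.67 [0.5135 0.3456 0.0039] [ 79. 264.] rail [-290.5  468.3   12.4]
```

View pics/wrist15.png

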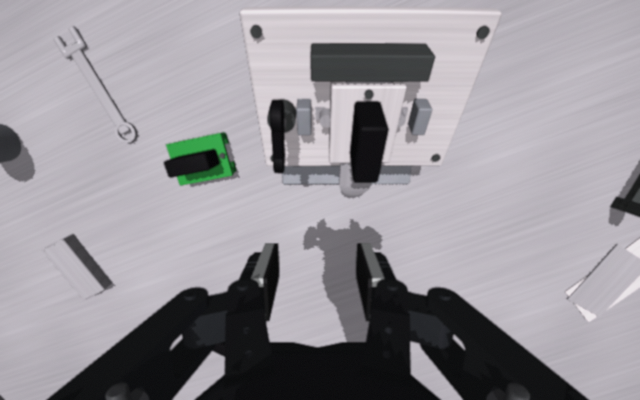

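View pics/side15.png

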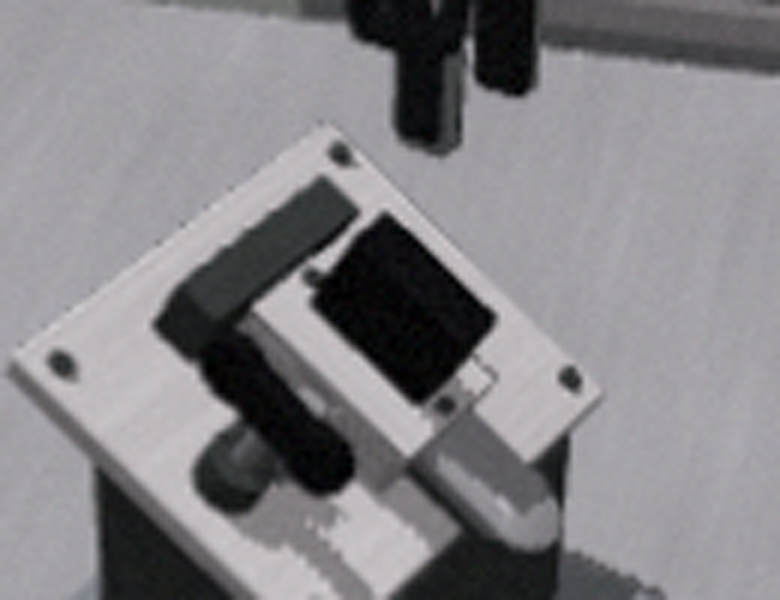

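Rollers are holding the shoe: detection puts it at (-0.7, 1.9, 39.2) mm in the rail frame. Now I measure the knob's wing angle.

```bash
cat >> h.py <<'E'
def ray_rail(c,uv,zr):
    k=viewer.get_calibration(c);T=k["cam_to_world"]
    n=cv2.undistortPoints(np.array(uv,float).reshape(-1,1,2),k["K"],np.array(k["dist"]))[:,0]
    d=np.c_[n,np.ones(len(n))]@T[:3,:3].T
    o=RF.T@(T[:3,3]-RO); d=d@RF
    return o+d*((zr-o[2])/d[:,2:])
E
python3 - <<'E'
from h import *
im=cv2.imread("pics/wrist15.png")[85:190,240:420]
cv2.imwrite("pics/crop15.png",cv2.resize(im,(800,467),interpolation=cv2.INTER_CUBIC))
E
```

```text
(no output)
```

View pics/crop15.png

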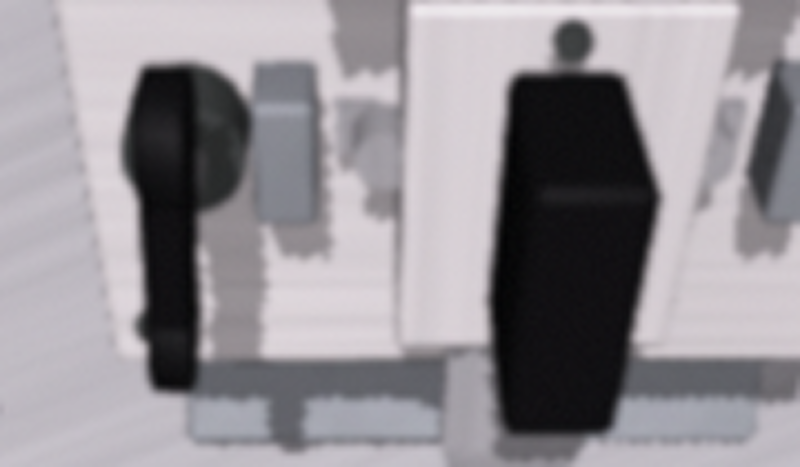

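```bash
python3 - <<'E'
from h import *
s=800/180
px=lambda x,y:(240+x/s,85+y/s)
P=ray_rail("wrist",[px(168,68),px(172,328),px(170,200)],.062);print((P*1e3).round(1)); d=P[0]-P[1]
print("cw angle",-np.arctan2(d[1],d[0]), np.linalg.norm(d[:2]))
P=ray_rail("wrist",[px(255,62),px(318,62),px(255,105),px(318,105),px(288,222)],.03);print("housing",(P*1e3).round(1))
k=np.array([0,.08]);
def tcp(x,y,z): # fingertip (173 ahead of TCP) at rail coords, tool vertical
    return RO+RF@[x,y,z]+[0,0,.173]
ZT=.048
for nm,phi,gap in [("start",0.05,.006)]+[("p",f,-.004) for f in (.2,.45,.7,.95,1.2,1.45)]+[("over",1.5,-.008)]:
    d=np.array([-np.cos(phi),np.sin(phi)]);m=np.array([np.sin(phi),np.cos(phi)])
    h=.011*abs(m[1])+.0145*abs(m[0]); c=k+.026*d-m*(.005+h+gap)
    c[0]-=.0055 # lean reference
    p=tcp(c[0],c[1],ZT); print(nm,phi,(c*1e3).round(1),p.round(4))
E
```

```text
[[ 44.   73.6  62. ]
 [-12.6  78.6  62. ]
 [ 17.7  75.9  62. ]]
cw angle 0.08739515617840107 0.05681894522285165
housing [[27.8 61.2 30. ]
 [27.8 48.9 30. ]
 [18.5 61.7 30. ]
 [18.5 49.  30. ]
 [-9.6 56.  30. ]]
start 0.05 [-32.6  58.6] [ 0.5561 -0.1108  0.3366]
p 0.2 [-33.9  70.8] [ 0.5594 -0.0991  0.336 ]
p 0.45 [-36.4  75.8] [ 0.5592 -0.0936  0.3347]
p 0.7 [-37.5  82.4] [ 0.5608 -0.0871  0.3342]
p 0.95 [-36.2  90. ] [ 0.5645 -0.0804  0.3348]
p 1.2 [-32.2  97.5] [ 0.5706 -0.0747  0.3368]
p 1.45 [-25.2 103.8] [ 0.5784 -0.071   0.3403]
over 1.5 [-19.6 105.1] [ 0.5835 -0.0716  0.3431]
```

```bash
python3 - <<'E'
from h import *
s=800/180
px=lambda x,y:(240+x/s,85+y/s)
print((ray_rail("wrist",[px(172,388),px(172,330)],.062)*1e3).round(1), (ray_rail("wrist",[px(168,68)],.034)*1e3).round(1))
for ph in (0,.1,.2,.35):
    c,sn=np.cos(ph),np.sin(ph)
    P=[rail_pt(.037*c,.08-.037*sn,.062),rail_pt(.037*c,.08-.037*sn,.034),rail_pt(-.037*c,.08+.037*sn,.062),rail_pt(-.037*c,.08+.037*sn,.034)]
    q=proj("wrist",P); print(ph,((q-[240,85])*s).round(0).tolist())
E
```

```text
[[-28.9  80.2  62. ]
 [-13.2  78.6  62. ]] [[28.8 77.8 34. ]]
0 [[135.0, 105.0], [152.0, 28.0], [177.0, 416.0], [187.0, 332.0]]
0.1 [[157.0, 106.0], [171.0, 29.0], [160.0, 415.0], [171.0, 332.0]]
0.2 [[178.0, 109.0], [191.0, 31.0], [142.0, 413.0], [155.0, 330.0]]
0.35 [[210.0, 117.0], [220.0, 39.0], [117.0, 408.0], [131.0, 325.0]]
```

Call:
servo_tool:
  plan:
    - {"dx": 0.1, "dy": 0, "dz": 0, "rx": 0, "ry": 0, "rz": 1.05, "fingers": 0.3}
    - {"dx": 0.2, "dy": 0, "dz": 0, "rx": 0, "ry": 0, "rz": 2.1, "fingers": 0}
    - {"dx": 0.3, "dy": 0, "dz": 0, "rx": 0, "ry": 0, "rz": 3.15, "fingers": 0}
    - {"dx": 0.4, "dy": 0, "dz": 0, "rx": 0, "ry": 0, "rz": 4.2, "fingers": 0}
    - {"dx": 0.5, "dy": 0, "dz": 0, "rx": 0, "ry": 0, "rz": 5.25, "fingers": 0}
    - {"dx": 0.57, "dy": 0.03, "dz": -0.2, "rx": 0, "ry": 0, "rz": 6.3, "fingers": 0}
    - {"dx": 0.57, "dy": 0.03, "dz": -0.4, "rx": 0, "ry": 0, "rz": 7.35, "fingers": 0}
    - {"dx": 0.57, "dy": 0.03, "dz": -0.6, "rx": 0, "ry": 0, "rz": 8.4, "fingers": 0}
    - {"dx": 0.57, "dy": 0.03, "dz": -0.8, "rx": 0, "ry": 0, "rz": 9.45, "fingers": 0}
    - {"dx": 0.57, "dy": 0.03, "dz": -1.05, "rx": 0, "ry": 0, "rz": 10.5, "fingers": 0}
    - {"dx": 0.57, "dy": 0.03, "dz": -1.05, "rx": 0, "ry": 0, "rz": 11.25, "fingers": 0}
    - {"dx": 0.57, "dy": 0.03, "dz": -1.05, "rx": 0, "ry": 0, "rz": 11.25, "fingers": 0}

```text
t: 14.95
tool_pos: [0.556, -0.1133, 0.4184]
ee_rot: [1.477, 1.009, -1.48]
contact_force: [-0.4, -0.8, -0.7]
width: 0.004
```

```bash
python3 - <<'E'
from h import *
o=manip.get_obs();print(o["t"],o["tool_pos"],o["q"].round(3),R.from_rotvec(o["ee_rot"]).as_matrix().round(3).tolist())
im=viewer.read_camera("wrist"); cv2.imwrite("pics/wrist16.png",im[:,:,::-1])
print("d to start",((np.array([.5555,-.1122,.3366])-o["tool_pos"])/.05).round(3))
E
```

```text
14.95 [ 0.55598312 -0.11328712  0.41837227] [ 0.332  0.411 -0.319  1.936  0.174  0.822 -0.454] [[-0.002, 0.931, -0.364], [-0.001, -0.364, -0.931], [-1.0, -0.001, 0.002]]
d to start [-0.01   0.022 -1.635]
```

View pics/wrist16.png

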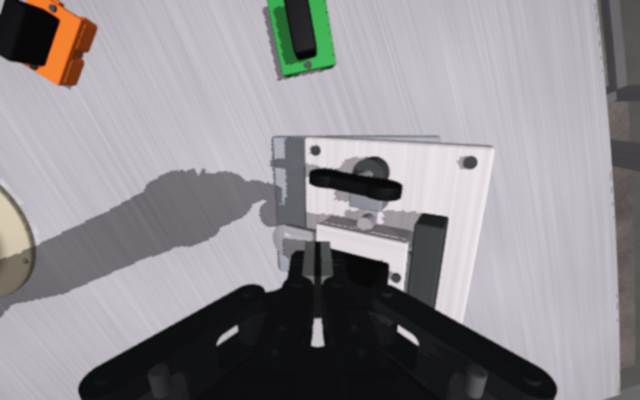

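Call:
servo_tool:
  plan:
    - {"dx": 0, "dy": 0.01, "dz": -0.6, "rx": 0, "ry": 0, "rz": 0, "fingers": 0}
    - {"dx": 0, "dy": 0.02, "dz": -1.1, "rx": 0, "ry": 0, "rz": 0, "fingers": 0}
    - {"dx": 0, "dy": 0.02, "dz": -1.4, "rx": 0, "ry": 0, "rz": 0, "fingers": 0}
    - {"dx": 0, "dy": 0.02, "dz": -1.6, "rx": 0, "ry": 0, "rz": 0, "fingers": 0}
    - {"dx": 0, "dy": 0.02, "dz": -1.6, "rx": 0, "ry": 0, "rz": 0, "fingers": 0}

```text
t: 15.5
tool_pos: [0.5559, -0.1116, 0.3384]
ee_rot: [1.478, 1.008, -1.482]
contact_force: [-0.1, 0.2, -0.2]
width: 0.005
```

```bash
python3 - <<'E'
from h import *
o=manip.get_obs();print(o["t"],o["tool_pos"],o["contact_force"].round(2))
im=viewer.read_camera("wrist"); cv2.imwrite("pics/wrist17.png",cv2.resize(im[100:340,140:500,::-1],(750,500),interpolation=cv2.INTER_CUBIC))
im=viewer.read_camera("side"); cv2.imwrite("pics/side17.png",cv2.resize(im[60:160,265:395,::-1],(780,600),interpolation=cv2.INTER_CUBIC))
E
```

```text
15.5 [ 0.55585637 -0.11159038  0.33842769] [-0.14  0.25 -0.23]
```

View pics/wrist17.png

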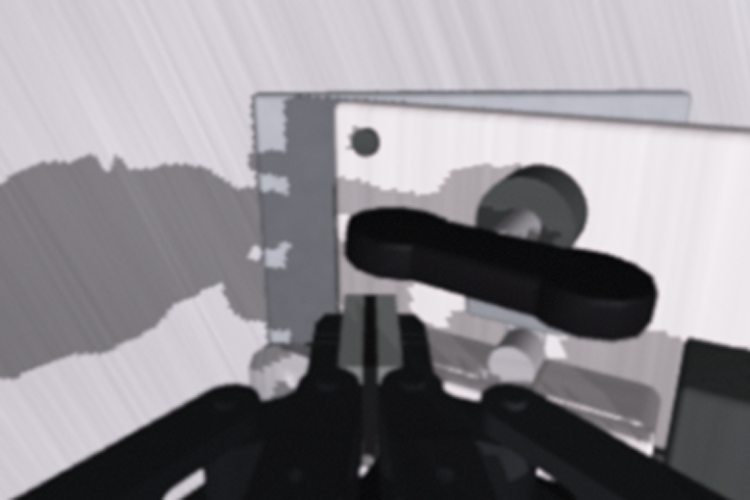

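View pics/side17.png

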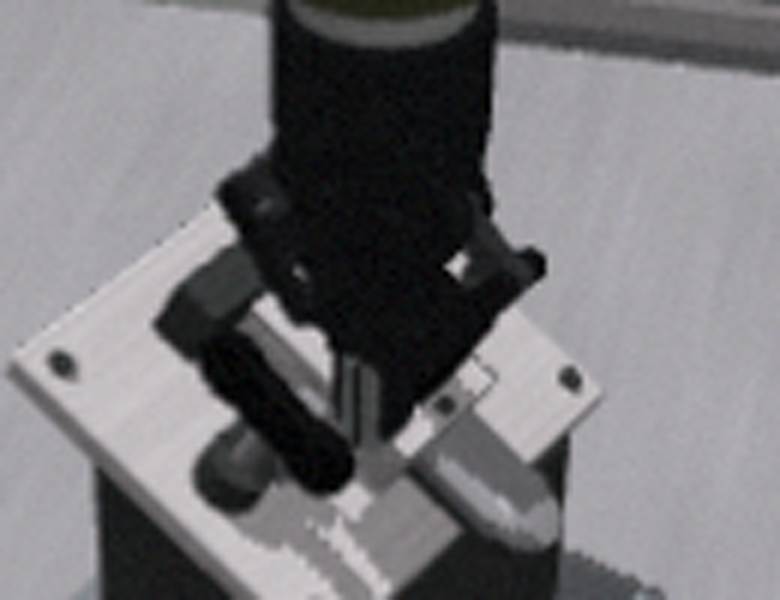

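Call:
servo_tool:
  plan:
    - {"dx": 0.02, "dy": 0.1, "dz": -0.08, "rx": 0, "ry": 0, "rz": 0, "fingers": 0}
    - {"dx": 0.06, "dy": 0.22, "dz": -0.11, "rx": 0, "ry": 0, "rz": 0, "fingers": 0}
    - {"dx": 0.06, "dy": 0.28, "dz": -0.12, "rx": 0, "ry": 0, "rz": 0, "fingers": 0}
    - {"dx": 0.06, "dy": 0.33, "dz": -0.13, "rx": 0, "ry": 0, "rz": 0, "fingers": 0}
    - {"dx": 0.07, "dy": 0.4, "dz": -0.14, "rx": 0, "ry": 0, "rz": 0, "fingers": 0}
    - {"dx": 0.09, "dy": 0.46, "dz": -0.14, "rx": 0, "ry": 0, "rz": 0, "fingers": 0}
    - {"dx": 0.09, "dy": 0.46, "dz": -0.14, "rx": 0, "ry": 0, "rz": 0, "fingers": 0}

```text
t: 16.3
tool_pos: [0.56, -0.0889, 0.3326]
ee_rot: [1.476, 1.007, -1.481]
contact_force: [-2.9, -4.4, 1.7]
width: -0.004
```

```bash
python3 - <<'E'
from h import *
o=manip.get_obs();print(o["t"],o["tool_pos"],o["contact_force"].round(2))
im=viewer.read_camera("wrist"); cv2.imwrite("pics/wrist18.png",cv2.resize(im[100:340,140:500,::-1],(750,500),interpolation=cv2.INTER_CUBIC))
E
```

```text
16.3 [ 0.55997979 -0.08888588  0.33259485] [-2.9  -4.36  1.72]
```

View pics/wrist18.png

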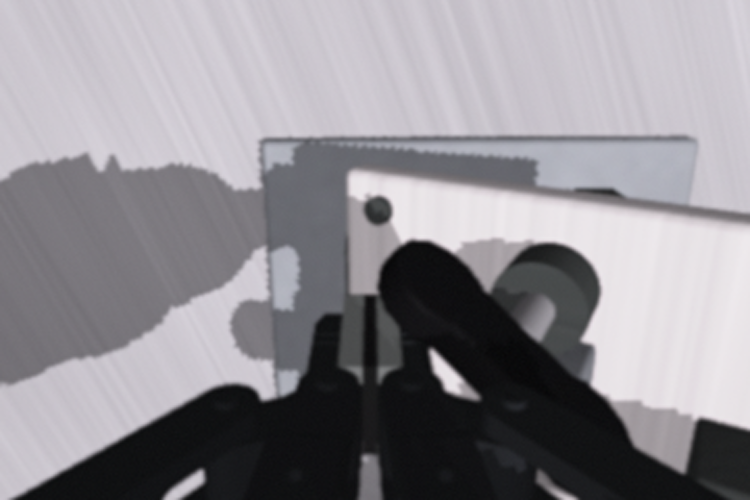

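Call:
servo_tool:
  plan:
    - {"dx": 0.08, "dy": 0.06, "dz": 0.01, "rx": 0, "ry": 0, "rz": 0, "fingers": 0}
    - {"dx": 0.16, "dy": 0.12, "dz": 0.03, "rx": 0, "ry": 0, "rz": 0, "fingers": 0}
    - {"dx": 0.24, "dy": 0.17, "dz": 0.06, "rx": 0, "ry": 0, "rz": 0, "fingers": 0}
    - {"dx": 0.31, "dy": 0.22, "dz": 0.09, "rx": 0, "ry": 0, "rz": 0, "fingers": 0}
    - {"dx": 0.31, "dy": 0.22, "dz": 0.09, "rx": 0, "ry": 0, "rz": 0, "fingers": 0}

```text
t: 16.85
tool_pos: [0.5726, -0.0785, 0.3358]
ee_rot: [1.47, 1.011, -1.49]
contact_force: [-13.9, -6.4, 2.3]
width: 0.0
```

```bash
python3 - <<'E'
from h import *
o=manip.get_obs();print(o["t"],o["tool_pos"],o["contact_force"].round(2))
im=viewer.read_camera("wrist"); cv2.imwrite("pics/wrist19.png",cv2.resize(im[100:340,140:500,::-1],(750,500),interpolation=cv2.INTER_CUBIC))
E
```

```text
16.85 [ 0.57262253 -0.07851484  0.33578108] [-13.87  -6.36   2.34]
```

View pics/wrist19.png

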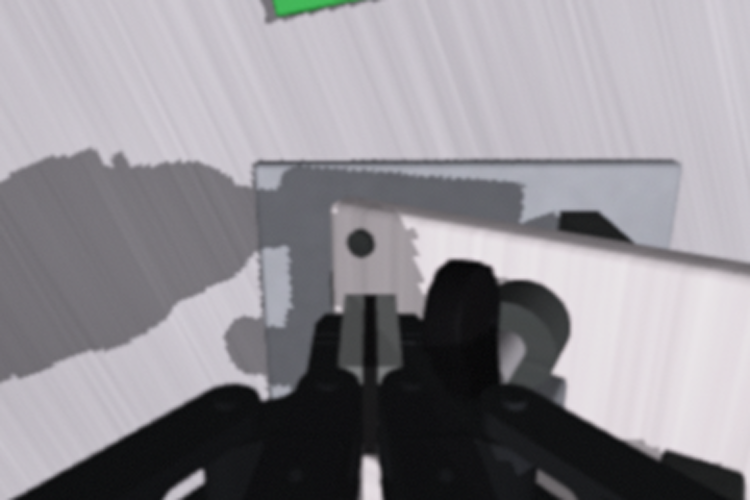

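Call:
servo_tool:
  plan:
    - {"dx": 0.05, "dy": -0.02, "dz": 0.03, "rx": 0, "ry": 0, "rz": 0, "fingers": 0}
    - {"dx": 0.05, "dy": -0.02, "dz": 0.03, "rx": 0, "ry": 0, "rz": 0, "fingers": 0}

```text
t: 17.1
tool_pos: [0.5736, -0.079, 0.3362]
ee_rot: [1.468, 1.015, -1.493]
contact_force: [-18.1, -2.7, -0.9]
width: 0.003
```

```bash
python3 - <<'E'
from h import *
o=manip.get_obs();print(o["t"],o["tool_pos"],o["contact_force"].round(2))
E
```

```text
17.1 [ 0.57361392 -0.07896229  0.33620161] [-18.12  -2.66  -0.94]
```

Call:
servo_tool:
  plan:
    - {"dx": -0.15, "dy": 0.06, "dz": 0, "rx": 0, "ry": 0, "rz": 0, "fingers": 0}
    - {"dx": -0.35, "dy": 0.14, "dz": 0.1, "rx": 0, "ry": 0, "rz": 0, "fingers": 0}
    - {"dx": -0.6, "dy": 0.3, "dz": 0.8, "rx": 0, "ry": 0, "rz": 0, "fingers": 0}
    - {"dx": -0.7, "dy": 0.3, "dz": 1.6, "rx": 0, "ry": 0, "rz": 0, "fingers": 0}
    - {"dx": -0.8, "dy": 0.2, "dz": 2.4, "rx": 0, "ry": 0, "rz": 0, "fingers": 0}
    - {"dx": -0.8, "dy": 0.2, "dz": 3.2, "rx": 0, "ry": 0, "rz": 0, "fingers": 0}
    - {"dx": -0.8, "dy": 0.2, "dz": 3.2, "rx": 0, "ry": 0, "rz": 0, "fingers": 0}
    - {"dx": -0.8, "dy": 0.2, "dz": 3.2, "rx": 0, "ry": 0, "rz": 0, "fingers": 0}

```text
t: 17.9
tool_pos: [0.5382, -0.0678, 0.5]
ee_rot: [1.479, 1.005, -1.476]
contact_force: [0.3, 0.1, -0.2]
width: -0.001
```

```bash
python3 - <<'E'
from h import *
o=manip.get_obs();print(o["t"],o["tool_pos"],o["contact_force"].round(2))
im=viewer.read_camera("wrist"); cv2.imwrite("pics/wrist20.png",im[:,:,::-1])
for t in ["shoe_center","knob_grip"]:
    for r in models.mark_of(t,"wrist"):
        if r["confidence"]>.2: P=w("wrist",r["xyz"]);print(t,round(r["confidence"],2),P.round(4),"rail",(RF.T@(P-RO)*1e3).round(1))
im=viewer.read_camera("side"); cv2.imwrite("pics/side20.png",cv2.resize(im[60:160,265:395,::-1],(780,600),interpolation=cv2.INTER_CUBIC))
for t in ["shoe_center","parallel","wrench","can"]:
    for r in models.mark_of(t,"side"):
        if r["confidence"]>.2: P=w("side",r["xyz"]);print(t,round(r["confidence"],2),P.round(4),"rail",(RF.T@(P-RO)*1e3).round(1))
for ph in (1.25,1.45):
    print(ph, proj("wrist",[rail_pt(s*.037*np.cos(ph),.0785-s*.037*np.sin(ph),.062) for s in(-1,1)]).round(1).tolist(), ((proj("side",[rail_pt(s*.037*np.cos(ph),.0785-s*.037*np.sin(ph),.062) for s in(-1,1)])-[265,60])*6).round(0).tolist())
E
```

```text
17.9 [ 0.53820095 -0.06776412  0.50004202] [ 0.29  0.09 -0.18]
shoe_center 0.92 [0.5986 0.0417 0.033 ] rail [-111.6  216.2  -57.2]
shoe_center 0.6 [0.3183 0.1508 0.0339] rail [-371.7  215.8   94. ]
knob_grip 0.97 [ 0.5914 -0.1003  0.1799] rail [ 0.8 81.2 47.5]
shoe_center 0.97 [ 0.5645 -0.1743  0.1727] rail [-1.2  2.6 40.4]
shoe_center 0.72 [0.3162 0.1493 0.0377] rail [-371.   213.6   98. ]
shoe_center 0.56 [0.5955 0.0443 0.0365] rail [-113.2  217.5  -52.3]
parallel 0.9 [ 0.5078  0.3448 -0.001 ] rail [-297.3  465.4   10.8]
wrench 0.56 [ 7.457e-01  1.433e-01 -4.000e-04] rail [ -41.6  364.3 -136.2]
can 0.65 [0.7505 0.3369 0.0016] rail [ -97.8  546.4 -101.4]
1.25 [[360.0, 167.7], [378.0, 236.8]] [[257.0, 456.0], [320.0, 321.0]]
1.45 [[367.0, 166.8], [371.3, 236.7]] [[239.0, 444.0], [336.0, 332.0]]
```

View pics/wrist20.png

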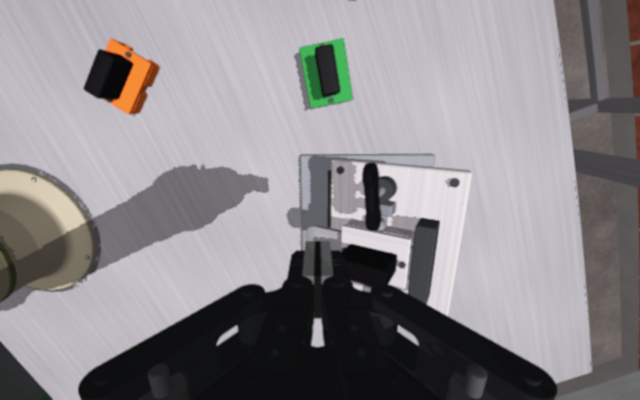

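View pics/side20.png

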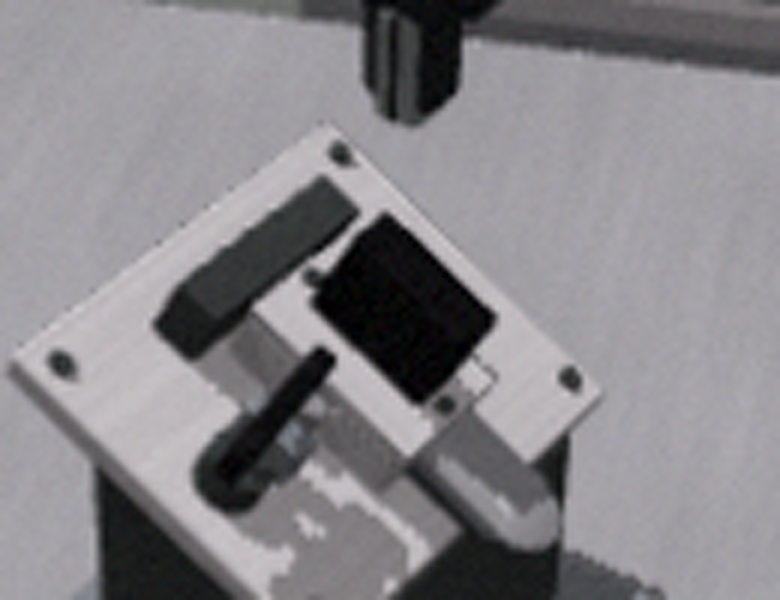

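```bash
python3 - <<'E'
from h import *
print(manip.finish_job())
E
```

```text
the job is handed in; nothing more can be done
None
```

The shoe is on the T rail and held by the spring rollers, and the knob is turned clockwise to its stop. I handed the job in at about 18 s with the gripper clear; no verdict was reported.

- **Shoe:** I took the bare aluminium shoe, not the green or orange look-alikes, and slid it on from the low end. As the rollers reached the notches, the force along the rail changed from about +3 N (pulling up the slope) to −4 N. After release it stayed in place. The last side-camera detection put its centre at (−1.2, 2.6, 40.4) mm in the rail frame, against a seat at (0, 0, 39). That is good to about 4 mm, so it cannot prove the 3 mm limit along the rail. An earlier wrist-camera detection read (−0.7, 1.9, 39.2).
- **Knob:** I pushed the lower wing with the closed fingertips until it met a hard stop at about 18 N. The final wrist and side pictures match roughly 1.4 rad or slightly more.
- **Bystanders:** In the last side picture the bar, wrench and can were all within about 5 mm of their first readings.
- **Checks that failed or disagreed:** In the final wrist picture the gripper partly hid the seated shoe, and the detector reported only the two look-alikes. My first wing-angle reading mistook a visible wing edge for the lower tip, giving a wing too short. I corrected it by projecting the expected tips before pushing.

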